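# Steer the castor caddy round the clutter onto its parking mat

### The arm

A 6-joint arm with a two-finger parallel gripper is mounted at the origin on the work surface. World frame = base frame: x ahead of the robot, y to its left, z up, the work surface at z = 0. Lengths are in m, angles in rad, forces in N, time in s.
With the tool pointing down it reaches from about 0.275 to 0.75 m from the base axis. Payload 10.2 kg.
Tool frame: the origin (TCP) lies on the centre line of the jaws, within the pads' length; the fingertips stand 22 mm ahead of it and the grasp point (between the pads) lies 3 mm ahead of it; z points along the fingers, x is the direction in which the jaws open and shut, and the axes are right-handed (so a half turn about z gives the same grasp; the last joint's range is limited). The gripper opens to 88 mm and grips with 3 to 60 N. Pads are 18 mm wide; open, the fingers measure 123 mm over their backs; the gripper's body (75 mm by 187 mm) begins 45 mm behind the grasp point.
Start: joints at [1.08, 0.313, 1.498, -0, 1.331, -0.223], TCP at [0.139, 0.506, 0.224] pointing down, gripper open.
Joint ranges: [-2.94, 2.94], [-0.97, 2.17], [0.19, 2.56], [-1.23, 4.37], [0.02, 3.11], [-2.88, 2.88]. Speed limits (rad/s): [2.39, 2.39, 3.01, 3.14, 3.14, 3.14].

### API

Orientations are given as a rotation vector (axis times angle).
In Python, from workcell import env, capture, camera_info, nets gives the robot as it stands. The module is installed in compiled form; this text tells all that it offers.
- The arm moves only by the tool drive_tool, never from a script. Its arguments are lists of equal length, an entry for each row: "hand": the opening, from 0 (shut) to 1 (fully open); "travel": the shift along the tool's x, y, z in mm, a list of three; "twist": the turn about the tool's z in degrees. A call has 1 to 12 rows; each row shifts and turns the commanded pose from where the row before left it, along the tool's axes as they then stand; what a row does not reach is not made up. A row lasts 1/12 s, in which the tool goes at most 41.7 mm and 7.16 degrees, less where a joint would pass 70% of its speed; a pose out of reach is approached as far as the arm can. A call is refused whole if a number of a shift passes 41.7 or a number of a turn 7.16, either way. A call with a gripper value outside its range is refused whole. The fingers move at their own pace and stop on an object; "newtons" is the grip in N (left out, the last holds). Time passes only in rows, so rows that do not move let the fingers close. It gives the time, the measured TCP pose, the force and the opening at its end, in the units of the state.
- env.state(): the state, without advancing time (a new reading comes with each control period).
- capture(name): name is "scene" or "top" or "wrist"; returns the picture (480x640x3 uint8, red, green, blue); there is no depth.
- camera_info(name): a dict with "vertical_fov" (degrees; the focal length in pixels is half the picture's height over the tangent of half this angle, whatever the lens; pixels are square), "cx", "cy" (the principal point, pixels), "eye" and "orientation" of the camera in the world. Camera axes: x right, y up, looking along -z (the intrinsics and any distortion apply to the point x, -y, -z); pixel columns grow to the right and rows downward; lengths in m; the calibration is good to about 2 mm. A picture is of the moment at which its call begins: read the wrist's pose just before it. camera_info takes no time and is no camera call; for the wrist camera it gives the pose at the moment of the call.
- env.hand_in(): hands the job in, once; it reports no verdict.
Trained networks look in the newest picture that a camera, given by its name, has taken for a name from the list of things; names that differ only in an ending like _2 or _b are one class to them, and where a whole thing is asked for, a point or a joint stands for the part that bears it (a point fixed in the world has none). Each returns a list of dicts, best first, with "p" (0 to 1); they miss things now and then, are a little off and sometimes report something else, mostly with a low value. They report only what shows in the picture. A call takes as long as a camera call. They do not tell look-alikes from the thing itself.
- nets.recognise(label, camera): "location" ([column, row] in pixels, amid what is visible of it).
- nets.outline_of(label, camera): "region" (480x640 bool, what is visible of it) and "location" ([column, row] in pixels, amid what is visible of it).
- nets.spot_point(label, camera): "location" ([column, row] in pixels: a listed point, or the origin of a listed thing).
The state is a dict: "time": time; "joints": joint angles; "qd": joint speeds; "joint_torque": joint torques, N m; "tcp_pos": TCP position; "tcp_rot": TCP orientation; "force": force on the tool from outside, world axes, zero at the start; "wrist_torque": the same for the moment, N m; "gripper_width": finger opening in m.
Only numpy, scipy, OpenCV 4.12 (cv2) and the standard library are available. Lean on these libraries where they do the work, as an engineer would, in place of code of your own. Each camera call takes 0.05 s, during which the arm holds its last target.

### The job

Push the little white drawer caddy from behind along the granite ledge, first until both of its front castors trail straight behind their pivots, then steer it round the things in the way and park it squarely on the blue mat, nose the way the white chevrons point and castors still trailing straight. Keep its wheels on the ledge and the jar on top standing, leave everything else where it is, and take the hand away when it is parked.

Things in the scene. Friction and masses are not known exactly. Their poses are not given: they have to be found in the camera images.
- caddy_mark (a point): Reference point of the wheeled caddy: on its centre line, at ledge level (z = 0). x forward to the castor end, y left, z up. A closed white plastic box on wheels, nothing to grasp: box from 65 mm behind to 35 mm ahead of this point, 110 mm wide, 30 to 92 mm above the ledge; 8 mm high lip round its top (from 45 mm behind to 35 mm ahead). Mass 0.5 to 1.1 kg.
- caddy_nose (a point): Middle of the front edge of the clear plate that carries the castors: 85 mm ahead of the reference point, 32.5 mm up. The plate is 110 mm wide, 30 to 35 mm above the ledge, and joins the box; swung-out castor wheels may stick out to 63 mm either side of the centre line.
- castor_left (a joint): Swivel angle (rad) of the left front castor (red fork, seen through the clear plate): 0 when the wheel trails straight behind its pivot in forward driving, +/- 1.57 sideways, stops at +/- 2.9. Pivot 62 mm ahead of the reference point, 38 mm left; trail 11 mm, wheel radius 11 mm: rolling 40 to 50 mm straight ahead brings it to about 0. Starts turned aside.
- castor_right (a joint): The same for the right front castor, 38 mm right of the centre line.
- mat_mark (a point): Point on the blue mat (176 x 136 mm, white rim, flush with the ledge) where the caddy's reference point belongs; z = 0. Its x axis is the way the white chevrons and the nose must point (roughly world +y), y to the left of that. The mat reaches 98 mm ahead, 78 mm behind, 68 mm to each side; only a mark, no bump for the wheels. Things stand on both sides of it.
- jar_mid (a point): Centre of the small glass jar (38 mm diameter, 36 mm high, green cap) standing loose on the caddy's top, inside the lip.
- holder_mid (a point): Centre of the round white ceramic toothbrush holder: 68 mm diameter, 86 mm high; upright, loose.
- case_mid (a point): Centre of the round green plastic shower cap case: 84 mm diameter (87 mm at the snap), 34 mm high; loose. Holder and case trade places: one stands in mid-ledge in the way, the other beside the mat.
- dish_mid (a point): Centre of the bamboo soap dish, 110 mm along its x, 70 mm along its y, 14 mm high; loose, beside the mat.
- soap_mid (a point): Centre of the cream bar of soap, 76 x 50 x 22 mm, lying on the dish.
- clipper_mid (a point): Centre of the steel nail clipper lying on the ledge, 60 mm along its x, 13 mm wide, 13 mm high; loose.
- caddy_rear (a point): Middle of the caddy's flat upright rear face (orange panel), the face to push: 65 mm behind the reference point, 61 mm up; 110 mm wide, 30 to 92 mm above the ledge. Rolling resistance about 1.1 N, mostly in the stiff rear wheels; it coasts 2 to 8 mm after a push at 0.1 m/s. Two fingers set wide apart on this face steer it: it follows their line in turns down to about 0.12 m radius.
- caddy_axle (a point): Middle of the rear axle, 45 mm behind the caddy's reference point, 11 mm up. Two fixed wheels (radius 11 mm, 84 mm apart) roll along the caddy's x and resist slipping sideways, so this point moves along the caddy's own x and the caddy turns about points on the axle's line.
Things that resemble listed ones, but are neither listed nor needed, are in the scene too. Of the things that look like the part that bears jar_mid, the larger one is meant. Of the things that look like the part that bears caddy_mark, the larger one is meant.

How it is judged:
By the outcome, as a careful person would: the job done as asked, in the order asked, and still so for the second after the job is handed in, with the robot touching nothing.
It also fails if it takes over 67 s, if anything falls off the work surface, if the arm or the gripper's body presses on something with over 40 N, if the wrist force passes 120 N, or if a joint passes its speed limit or range.

## Working session

There is one attempt and no reset: what is moved stays moved. The work goes in short steps, Python scripts to look and compute and a tool call to move; the robot and the scene stay as the last step left them, time stands still between calls to the robot, and variables do not carry over. Pictures are saved under pics/ and viewed, and the job is handed in when it is done.

Besides the shell and the picture viewer there is one more tool, called after "Emit:" by a JSON object that holds its "op" and its "data". drive_tool: Moves the arm, as the interface text tells. Its arguments: {"type":"object","properties":{"hand":{"type":"array"},"travel":{"type":"array"},"twist":{"type":"array"},"newtons":{"type":"number"}},"required":["hand","travel","twist"]}

```bash
ls; mkdir -p pics
python3 - <<'E'
from workcell import env, capture, camera_info, nets
import cv2
s=env.state();print(s['time'],s['tcp_pos'],s['tcp_rot'],s['gripper_width'],s['force'])
for n in ['scene','top','wrist']:
    im=capture(n);cv2.imwrite(f'pics/a_{n}.png',im[:,:,::-1]);print(n,camera_info(n))
E
```

```text
pics
0.0 [0.13881595 0.50604252 0.22377368] [ 2.49767472e+00  1.90466540e+00 -1.76148942e-03] 0.08841515131431296 [ 0.00235798 -0.30664381 -0.47133792]
scene {'vertical_fov': 51.0610793735875, 'cx': 318.8649005662991, 'cy': 237.55826374279312, 'eye': array([ 1.36175131, -0.0425472 ,  0.78805066]), 'orientation': array([0.68144814, 0.65443168, 1.44874766])}
top {'vertical_fov': 50.97963224833552, 'cx': 322.84802683432326, 'cy': 243.8322203381224, 'eye': array([ 0.4074394 , -0.01820901,  1.19926408]), 'orientation': array([ 0.08732593, -0.09920144, -1.54551781])}
wrist {'vertical_fov': 59.136848860633734, 'cx': 320.96270166308244, 'cy': 233.53992291243813, 'eye': array([0.07093308, 0.52428404, 0.38493013]), 'orientation': array([-0.24054515, -0.18255699,  1.29329043])}
```

View pics/a_scene.png

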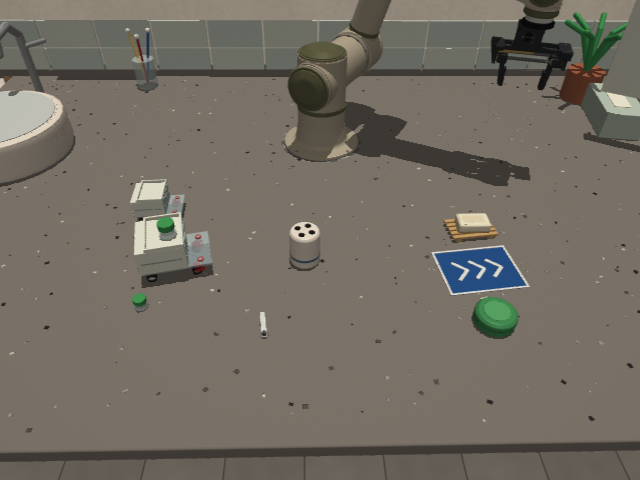

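View pics/a_top.png

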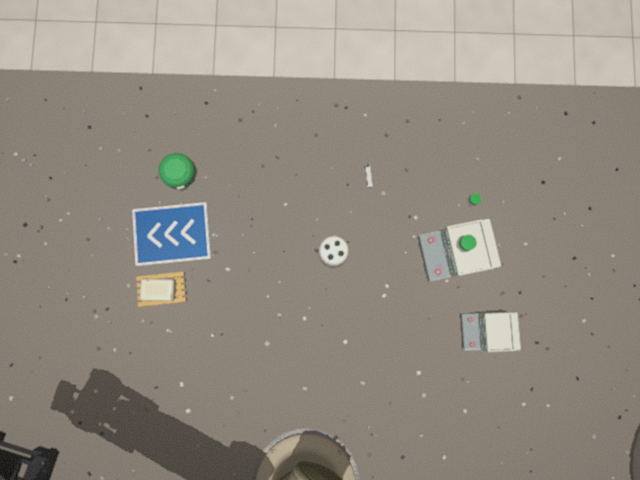

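View pics/a_wrist.png

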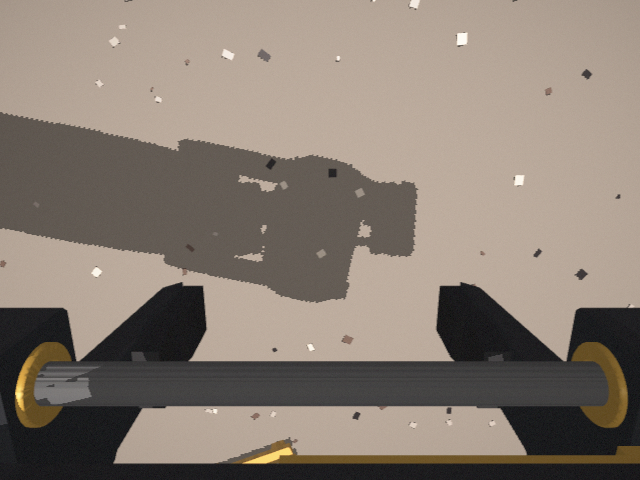

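The arm side is at the image bottom in the top view. Candidates in the top view:
- Caddy: large white one at (458,250), small look-alike at (490,332). I choose the large one.
- Jar: the green-capped one on the caddy at (468,243), smaller loose jar at (475,199). I choose the one on the caddy.
- Round green thing at (177,170) is the case. Blue mat at (172,234).
- Holder at (334,250), mid-ledge in the way. Clipper at (369,176). Dish and soap at (161,290).

Next I measure these and check the choice in a crop.

```bash
cat > h.py <<'E'
import numpy as np, cv2
from scipy.spatial.transform import Rotation as Rn
from workcell import env, capture, camera_info, nets
def cam(n):
    c=camera_info(n); f=240/np.tan(np.radians(c['vertical_fov'])/2)
    return f,c['cx'],c['cy'],np.array(c['eye']),Rn.from_rotvec(c['orientation']).as_matrix()
def unproj(n,px,z,c=None):
    f,cx,cy,e,R=c or cam(n)
    d=R@np.array([(px[0]-cx)/f,-(px[1]-cy)/f,-1]); return e+d*(z-e[2])/d[2]
def proj(n,P,c=None):
    f,cx,cy,e,R=c or cam(n)
    q=R.T@(np.array(P)-e); return np.array([cx+f*q[0]/-q[2],cy-f*q[1]/-q[2]])
def shot(n,name,crop=None,scale=1,draw=()):
    im=capture(n)[:,:,::-1].copy()
    for p in draw: cv2.circle(im,(int(round(p[0])),int(round(p[1]))),2,(255,0,255),-1)
    if crop: im=im[crop[1]:crop[3],crop[0]:crop[2]]
    if scale!=1: im=cv2.resize(im,None,fx=scale,fy=scale,interpolation=cv2.INTER_CUBIC)
    cv2.imwrite('pics/'+name,im)
E
python3 - <<'E'
from h import *
shot('top','b1.png',(400,180,540,370),3)
shot('scene','b2.png',(110,170,240,320),4)
H=dict(caddy_mark=0,caddy_nose=.0325,caddy_rear=.061,caddy_axle=.011,mat_mark=0,jar_mid=.11,holder_mid=.043,case_mid=.017,dish_mid=.007,soap_mid=.025,clipper_mid=.0065)
for n in H:
    for c in (['top','scene'] if n in('caddy_mark','caddy_nose','mat_mark','holder_mid','caddy_rear') else ['top']):
        r=nets.spot_point(n,c)[:3]
        for d in r: print(n,c,round(d['p'],2),np.round(d['location'],1),np.round(unproj(c,d['location'],H[n])[:2],4))
s=env.state();print(s['time']);print(Rn.from_rotvec(s['tcp_rot']).as_matrix().round(3))
E
```

```text
caddy_mark top 0.93 [484.8 330.8] [ 0.3537 -0.4121]
caddy_mark scene 0.64 [157.8 209.5] [ 0.3375 -0.4245]
caddy_mark scene 0.31 [265.7 321.5] [ 0.7076 -0.1283]
caddy_nose top 0.95 [421.5 258.4] [ 0.5185 -0.2561]
caddy_nose top 0.73 [466.6 333.8] [ 0.3475 -0.3595]
caddy_nose top 0.48 [160.6 293.1] [0.4242 0.3451]
caddy_nose scene 0.89 [208.3 246.3] [ 0.5162 -0.2662]
caddy_nose scene 0.82 [185.1 203.7] [ 0.3569 -0.3464]
caddy_rear top 0.92 [489.9 242.5] [ 0.5559 -0.4068]
caddy_rear top 0.6 [511.9 329.8] [ 0.36   -0.4529]
caddy_rear scene 0.87 [139.1 246.1] [ 0.5457 -0.4068]
caddy_axle top 0.63 [162.7 289. ] [0.4342 0.3475]
mat_mark top 0.77 [177.9 232.9] [0.5692 0.3226]
mat_mark scene 0.87 [472.1 268.9] [0.5631 0.3254]
jar_mid top 0.53 [464.7 245.1] [ 0.5425 -0.3348]
jar_mid top 0.5 [336.4 253.8] [ 0.5168 -0.055 ]
jar_mid top 0.45 [476. 202.] [ 0.6389 -0.3608]
holder_mid top 0.92 [330.2 255.1] [ 0.5202 -0.043 ]
holder_mid scene 0.92 [303.1 242. ] [ 0.5161 -0.0532]
holder_mid scene 0.56 [469.5 229. ] [0.475  0.3327]
holder_mid scene 0.53 [173.8 267.1] [ 0.5931 -0.3263]
dish_mid top 0.62 [159.2 290.3] [0.431  0.3568]
soap_mid top 0.94 [158. 290.] [0.4313 0.3539]
clipper_mid top 0.64 [367.6 171.9] [ 0.7289 -0.1303]
1.05
[[ 0.265  0.964 -0.   ]
 [ 0.964 -0.265  0.   ]
 [ 0.    -0.    -1.   ]]
```

View pics/b1.png

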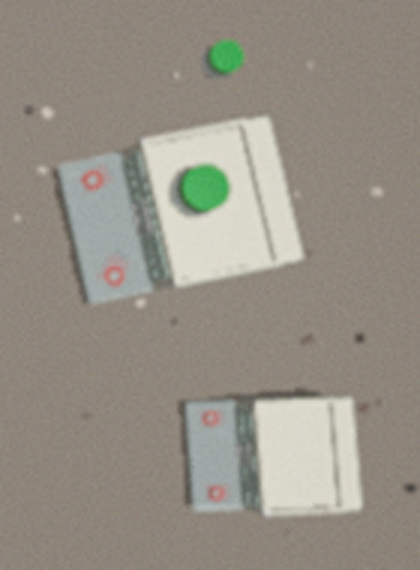

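View pics/b2.png

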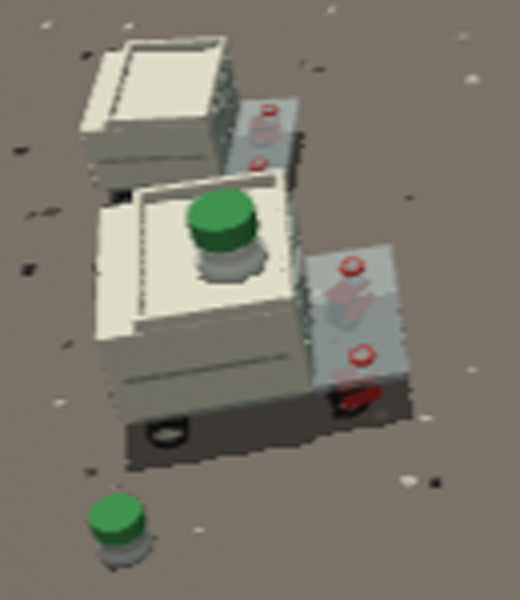

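```bash
cat >> h.py <<'E'
from scipy.optimize import least_squares
def W(p,L):
    x,y,t=p; c,s=np.cos(t),np.sin(t); return np.array([x+c*L[0]-s*L[1],y+s*L[0]+c*L[1],L[2]])
def fit(corr,p0):
    # corr: list of (cam, local xyz, px)
    C={n:cam(n) for n in set(k[0] for k in corr)}
    f=lambda p: np.concatenate([proj(n,W(p,L),C[n])-np.array(q) for n,L,q in corr])
    r=least_squares(f,p0,x_scale=[.01,.01,.05],loss='soft_l1'); return r.x,r.fun.reshape(-1,2)
E
python3 - <<'E'
from h import *
t=lambda a,b:(400+a/3,180+b/3); s=lambda a,b:(110+a/4,170+b/4)
K=[('top',(.085,-.055,.035),t(57,165)),('top',(.085,.055,.035),t(90,303)),('top',(.035,-.055,.1),t(142,138)),('top',(.035,.055,.1),t(175,286)),
('top',(-.065,-.055,.092),t(270,117)),('top',(-.065,.055,.092),t(303,260)),
('scene',(.085,-.055,.035),s(410,377)),('scene',(.085,.055,.035),s(390,245)),('scene',(-.065,-.055,.092),s(97,338)),('scene',(.035,-.055,.1),s(300,293)),('scene',(-.065,-.055,.03),s(122,422))]
for sel in ('top','scene',''):
    p,r=fit([k for k in K if sel in k[0]],(.545,-.34,1.4)); print(sel,p.round(4),np.degrees(p[2]).round(1)); print(r.round(1).tolist())
print('jar top', unproj('top',t(204,187),.128)[:2], 'scene',unproj('scene',s(222,203),.128)[:2])
print('sjar', unproj('top',t(226,56),.028)[:2])
# mat corners
im=capture('top'); shot('top','c_mat.png',(110,120,240,320),4); shot('scene','c_mat2.png',(420,200,540,340),5)
shot('top','c_mid.png',(300,150,400,290),4)
E
```

```text
top [ 0.5381 -0.3454  1.7873] 102.4
[[0.3, -0.2], [-0.5, 0.0], [-0.1, 0.5], [-0.0, -0.0], [-0.1, -0.4], [0.3, 0.1]]
scene [ 0.5379 -0.3438  1.7943] 102.8
[[-0.0, -1.4], [0.8, -0.3], [-0.1, 0.0], [-1.2, 0.7], [0.4, 0.6]]
 [ 0.538  -0.3447  1.7918] 102.7
[[-0.0, 0.0], [-0.6, 0.2], [-0.5, 0.6], [-0.2, 0.0], [-0.6, -0.5], [0.1, 0.0], [-0.5, -1.3], [0.5, -0.3], [-0.7, -0.0], [-1.7, 0.7], [-0.1, 0.6]]
jar top [ 0.54643551 -0.3367579 ] scene [ 0.54230735 -0.33811284]
sjar [ 0.66438582 -0.38516422]
```

View pics/c_mat.png

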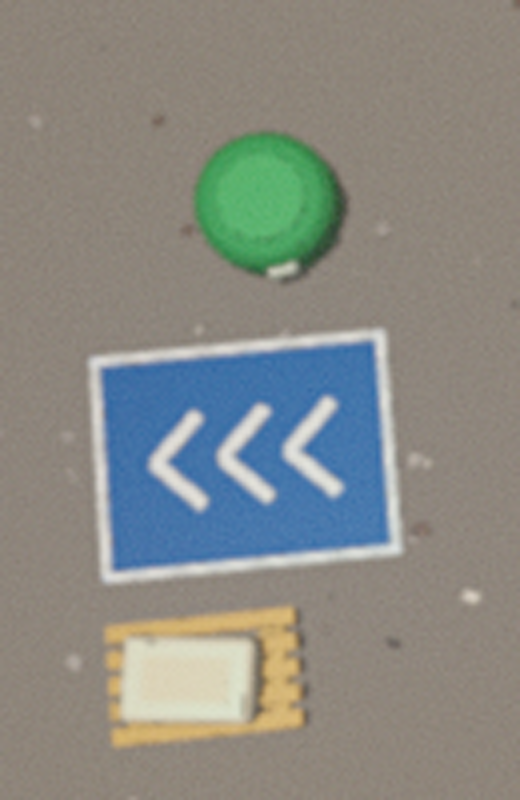

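View pics/c_mat2.png

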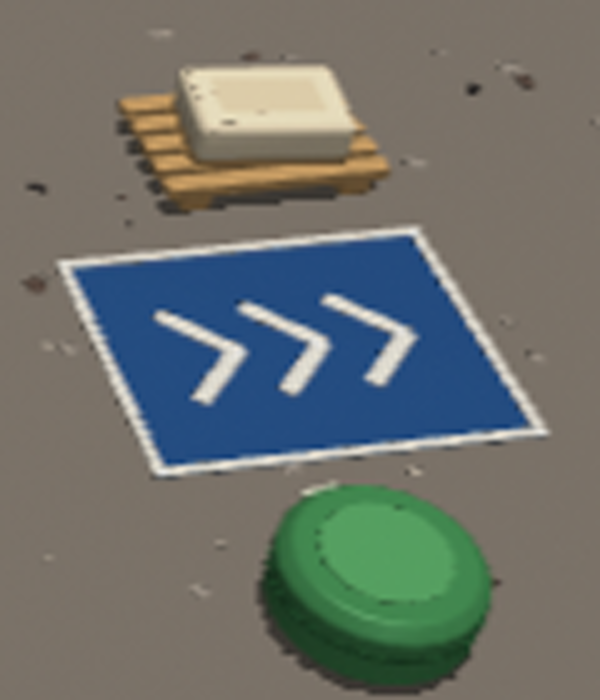

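View pics/c_mid.png

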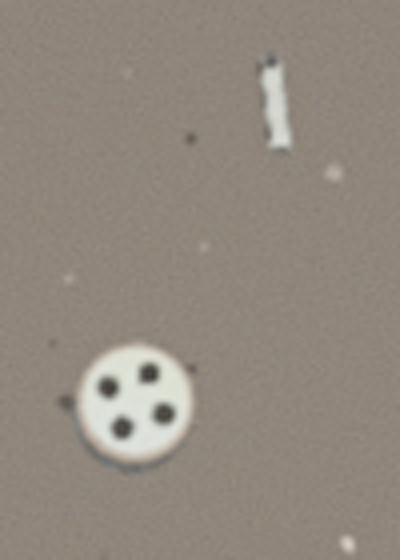

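Run:
```python
from h import *
t=lambda a,b:(110+a/4,120+b/4); s=lambda a,b:(420+a/5,200+b/5)
K=[('top',(.098,-.068,0),t(89,356)),('top',(.098,.068,0),t(103,583)),('top',(-.078,-.068,0),t(385,329)),('top',(-.078,.068,0),t(402,553)),
('scene',(.098,-.068,0),s(549,432)),('scene',(.098,.068,0),s(418,228)),('scene',(-.078,-.068,0),s(157,476)),('scene',(-.078,.068,0),s(57,262))]
for sel in ('top','scene',''):
    p,r=fit([k for k in K if sel in k[0]],(.56,.33,1.57)); print(sel,p.round(4),np.degrees(p[2]).round(1)); print(r.round(1).tolist())
m=lambda a,b:(300+a/4,150+b/4)
print('holder',unproj('top',m(135,403),.086)[:2]); 
print('clip ends',unproj('top',m(270,60),.007)[:2],unproj('top',m(280,148),.007)[:2])
print('case',unproj('top',t(264,195),.034)[:2],unproj('top',t(268,203),.017)[:2])
print('dish corners',[unproj('top',t(*q),.014)[:2].round(3) for q in ((105,630),(113,745),(297,607),(305,725))])
print('soap corners',[unproj('top',t(*q),.036)[:2].round(3) for q in ((124,636),(121,720),(257,636),(250,722))])
print(env.state()['time'])
```

```text
top [0.5683 0.3285 1.6936] 97.0
[[0.6, 0.4], [0.3, -0.3], [-0.4, 0.1], [-0.5, -0.1]]
scene [0.5646 0.3307 1.6944] 97.1
[[-0.1, 0.5], [-0.3, -0.2], [0.2, -0.0], [0.2, -0.2]]
 [0.5672 0.3294 1.6938] 97.0
[[0.2, 0.8], [-0.1, 0.1], [-0.8, 0.5], [-0.9, 0.3], [-0.3, 1.4], [-0.5, 0.6], [-0.1, 0.9], [-0.1, 0.6]]
holder [ 0.52587686 -0.0497354 ]
clip ends [ 0.74594995 -0.12984803] [ 0.69145688 -0.13656854]
case [0.71770931 0.32616747] [0.71737804 0.32851576]
dish corners [array([0.46, 0.41]), array([0.393, 0.401]), array([0.476, 0.299]), array([0.407, 0.29 ])]
soap corners [array([0.455, 0.391]), array([0.407, 0.39 ]), array([0.457, 0.315]), array([0.408, 0.316])]
1.25
```

```bash
cat > plan.py <<'E'
import numpy as np
OB=[(.526,-.050,.034,'holder'),(.717,.3285,.0435,'case'),(.664,-.385,.016,'sjar')]
CL=np.linspace([.746,-.130],[.6915,-.1366],12); 
def arc(p,R,dth):  # axle pose
    x,y,t=p; s=np.sign(dth); return (x+s*R*(np.sin(t+dth)-np.sin(t)), y-s*R*(np.cos(t+dth)-np.cos(t)), t+dth)
def st(p,d): return (p[0]+d*np.cos(p[2]),p[1]+d*np.sin(p[2]),p[2])
def sample(p,segs,n=25):
    out=[]
    for k,a,b in segs:
        for u in np.linspace(0,1,n): out.append(st(p,a*u) if k=='s' else arc(p,a,b*u))
        p=out[-1]
    return np.array(out)
def clear(P):
    res={}
    for ox,oy,r,n in OB:
        d=1e9
        for x,y,t in P:
            dx,dy=ox-x,oy-y; u=dx*np.cos(t)+dy*np.sin(t); v=-dx*np.sin(t)+dy*np.cos(t)
            e=np.hypot(max(-.02-u,0,u-.13),max(abs(v)-.057,0)); d=min(d,e-r)
        res[n]=d
    d=1e9
    for x,y,t in P:
        for ox,oy in CL:
            dx,dy=ox-x,oy-y; u=dx*np.cos(t)+dy*np.sin(t); v=-dx*np.sin(t)+dy*np.cos(t)
            d=min(d,np.hypot(max(-.02-u,0,u-.13),max(abs(v)-.055,0))-.007)
    res['clip']=d
    return res
E
cat > p1.py <<'E'
from plan import *
A=st((.538,-.3447,np.radians(102.7)),-.045); G=st((.567,.3294,np.radians(97)),-.045)
best=[]
A1=st(A,.055)
for R in (.16,.2,.25,.3):
  for c in (.08,.12):
    for h1 in range(50,90,3):
      for h2 in range(98,125,3):
        h1r,h2r,g=np.radians(h1),np.radians(h2),G[2]
        # compute with a=b=0 offset then solve
        p=arc(A1,R,h1r-A1[2]); p=arc(p,R,h2r-h1r); p=arc(p,R,g-h2r); p=st(p,c)
        M=np.array([[np.cos(h1r),np.cos(h2r)],[np.sin(h1r),np.sin(h2r)]]); a,b=np.linalg.solve(M,[G[0]-p[0],G[1]-p[1]])
        if a<0 or b<0: continue
        segs=[('s',.055,0),('a',R,h1r-A1[2]),('s',a,0),('a',R,h2r-h1r),('s',b,0),('a',R,g-h2r),('s',c,0)]
        P=sample(A,segs); cl=clear(P); best.append((min(cl['holder'],cl['clip'],cl['case']-.01),R,c,h1,h2,round(a,3),round(b,3),{k:round(v,3) for k,v in cl.items()}))
best.sort(key=lambda b:-b[0])
for b in best[:12]: print(b)
E
python3 p1.py
python3 - <<'E'
from scipy.spatial.transform import Rotation as R
print()
E
```

```text
(np.float64(0.012878848011658194), 0.16, 0.08, 59, 104, np.float64(0.114), np.float64(0.19), {'holder': np.float64(0.013), 'case': np.float64(0.048), 'sjar': np.float64(0.041), 'clip': np.float64(0.014)})
(np.float64(0.012878848011658194), 0.16, 0.08, 59, 107, np.float64(0.127), np.float64(0.164), {'holder': np.float64(0.013), 'case': np.float64(0.048), 'sjar': np.float64(0.041), 'clip': np.float64(0.013)})
(np.float64(0.012878848011658194), 0.16, 0.08, 59, 113, np.float64(0.146), np.float64(0.119), {'holder': np.float64(0.013), 'case': np.float64(0.048), 'sjar': np.float64(0.041), 'clip': np.float64(0.013)})
(np.float64(0.012878848011658194), 0.16, 0.08, 59, 116, np.float64(0.153), np.float64(0.098), {'holder': np.float64(0.013), 'case': np.float64(0.048), 'sjar': np.float64(0.041), 'clip': np.float64(0.013)})
(np.float64(0.012878848011658194), 0.16, 0.08, 59, 119, np.float64(0.159), np.float64(0.079), {'holder': np.float64(0.013), 'case': np.float64(0.048), 'sjar': np.float64(0.041), 'clip': np.float64(0.014)})
(np.float64(0.012878848011658194), 0.16, 0.08, 59, 122, np.float64(0.16
[... 669 characters left out ...]
 'case': np.float64(0.048), 'sjar': np.float64(0.041), 'clip': np.float64(0.013)})
(np.float64(0.012878848011658194), 0.16, 0.12, 59, 116, np.float64(0.138), np.float64(0.069), {'holder': np.float64(0.013), 'case': np.float64(0.048), 'sjar': np.float64(0.041), 'clip': np.float64(0.013)})
(np.float64(0.012878848011658194), 0.16, 0.12, 59, 122, np.float64(0.144), np.float64(0.032), {'holder': np.float64(0.013), 'case': np.float64(0.048), 'sjar': np.float64(0.041), 'clip': np.float64(0.013)})
(np.float64(0.012840702792060305), 0.16, 0.08, 59, 110, np.float64(0.138), np.float64(0.141), {'holder': np.float64(0.013), 'case': np.float64(0.048), 'sjar': np.float64(0.041), 'clip': np.float64(0.013)})
```

Emit:
{"op": "drive_tool", "data": {"hand": [0.75,0.75,0.75,0.75,0.75,0.75,0.75,0.75,0.75,0.75], "travel": [[0,0,0],[0,0,0],[0,0,0],[0,0,0],[0,0,0],[0,0,0],[0,0,0],[0,0,0],[0,0,0],[0,0,0]], "twist": [6.9,6.9,6.9,6.9,6.9,6.9,6.9,6.9,6.7,0], "newtons": 20}}

```text
time: 2.08
tcp_pos: [0.1389, 0.5063, 0.2243]
tcp_rot: [-3.123, -0.342, 0.0]
force: [-1.1, 0.3, 0.7]
gripper_width: 0.0659
```

```bash
cat >> h.py <<'E'
def tool(target=None):
    s=env.state(); R=Rn.from_rotvec(s['tcp_rot']).as_matrix(); p=np.array(s['tcp_pos'])
    print('t',round(s['time'],2),'tcp',p.round(4),'xang',np.degrees(np.arctan2(R[1,0],R[0,0])).round(2),'zdn',R[:,2].round(3),'F',np.round(s['force'],2),'w',round(s['gripper_width'],4),'j',np.round(s['joints'],2))
    if target is not None: print('delta tool mm',(R.T@(np.array(target)-p)*1000).round(1))
    return p,R
E
python3 - <<'E'
from h import *
from plan import st
c=st((.538,-.3447,np.radians(102.7)),-.065-.045)
tool((c[0],c[1],.224))
E
```

```text
t 2.08 tcp [0.1389 0.5063 0.2243] xang 12.52 zdn [-0.  0. -1.] F [-1.09  0.28  0.66] w 0.0659 j [1.08 0.31 1.5  0.   1.33 0.86]
delta tool mm [2.0550e+02 1.0273e+03 3.0000e-01]
```

Emit:
{"op": "drive_tool", "data": {"hand": [0.75,0.75,0.75,0.75,0.75,0.75,0.75,0.75,0.75,0.75,0.75,0.75], "travel": [[4,15,0],[6,25,0],[7,35,0],[7,35,0],[7,35,0],[7,35,0],[7,35,0],[7,35,0],[7,35,0],[7,35,0],[7,35,0],[7,35,0]], "twist": [0,0,0,0,0,0,0,0,0,0,0,0]}}

```text
time: 3.08
tcp_pos: [0.3033, 0.142, 0.2246]
tcp_rot: [3.121, 0.356, 0.002]
force: [1.2, 1.2, 0.1]
gripper_width: 0.0661
```

Emit:
{"op": "drive_tool", "data": {"hand": [0.75,0.75,0.75,0.75,0.75,0.75,0.75,0.75,0.75,0.75,0.75,0.75], "travel": [[7,35,0],[7,35,0],[7,35,0],[7,35,0],[7,35,0],[7,35,0],[7,35,0],[7,35,0],[7,35,0],[7,35,0],[7,35,0],[7,35,0]], "twist": [0,0,0,0,0,0,0,0,0,0,0,0]}}

```text
time: 4.08
tcp_pos: [0.4782, -0.2493, 0.2242]
tcp_rot: [3.121, 0.355, 0.0]
force: [-0.3, -0.3, -0.1]
gripper_width: 0.0661
```

Run:
```python
from h import *
from plan import st
c=st((.538,-.3447,np.radians(102.7)),-.065-.045)
tool((c[0],c[1],.224))
```

```text
t 4.08 tcp [ 0.4782 -0.2493  0.2242] xang 12.98 zdn [ 0.  0. -1.] F [-0.25 -0.29 -0.1 ] w 0.0661 j [-0.7   0.34  1.45  0.    1.34 -0.92]
delta tool mm [3.640e+01 2.164e+02 2.000e-01]
```

Emit:
{"op": "drive_tool", "data": {"hand": [0.75,0.75,0.75,0.75,0.75,0.75,0.75,0.75,0.75,0.75], "travel": [[6,35,0],[6,35,0],[6,35,0],[6,32,0],[4,25,0],[3,15,0],[2,5,0],[0,0,0],[0,0,0],[0,0,0]], "twist": [0,0,0,0,0,0,0,0,0,0]}}

```text
time: 4.92
tcp_pos: [0.5501, -0.4167, 0.2248]
tcp_rot: [3.122, 0.352, 0.0]
force: [-0.2, -0.5, -0.3]
gripper_width: 0.0662
```

Run:
```python
from h import *
from plan import st
c=st((.538,-.3447,np.radians(102.7)),-.065-.045)
tool((c[0],c[1],.078))
```

```text
t 4.92 tcp [ 0.5501 -0.4167  0.2248] xang 12.86 zdn [ 0. -0. -1.] F [-0.24 -0.51 -0.25] w 0.0662 j [-0.82  0.7   0.89  0.    1.55 -1.04]
delta tool mm [  3.9  37.1 146.8]
```

Emit:
{"op": "drive_tool", "data": {"hand": [0.75,0.75,0.75,0.75,0.75,0.75,0.75,0.75,0.75,0.75,0.75], "travel": [[2,18,0],[2,19,0],[0,0,20],[0,0,25],[0,0,25],[0,0,25],[0,0,25],[0,0,15],[0,0,12],[0,0,0],[0,0,0]], "twist": [0,0,0.2,0,0,0,0,0,0,0,0]}}

```text
time: 5.83
tcp_pos: [0.5624, -0.4527, 0.0781]
tcp_rot: [3.122, 0.344, 0.001]
force: [0.8, 0.7, 0.5]
gripper_width: 0.0663
```

Run:
```python
from h import *
from plan import st
c=st((.538,-.3447,np.radians(102.7)),-.065-.01)
tool((c[0],c[1],.078))
shot('wrist','d_w.png'); shot('scene','d_s.png',(90,120,250,300),4);shot('top','d_t.png',(400,180,540,320),4)
```

```text
t 5.83 tcp [ 0.5624 -0.4527  0.0781] xang 12.59 zdn [ 0. -0. -1.] F [0.83 0.74 0.54] w 0.0663 j [-0.84  0.88  0.95  0.    1.31 -1.06]
delta tool mm [ -0.1 -35.7   0.1]
```

View pics/d_w.png

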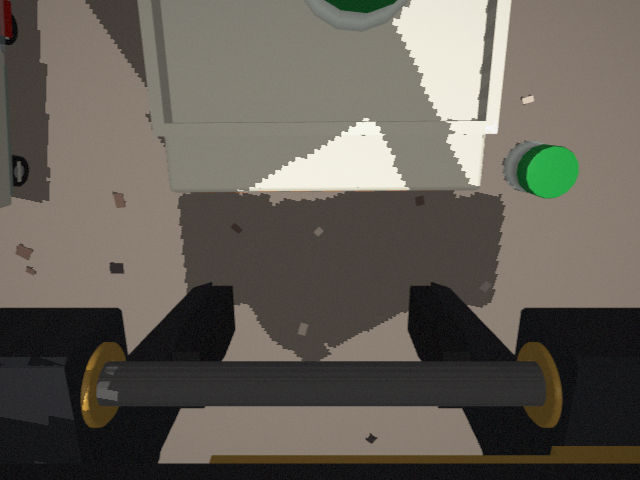

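View pics/d_s.png

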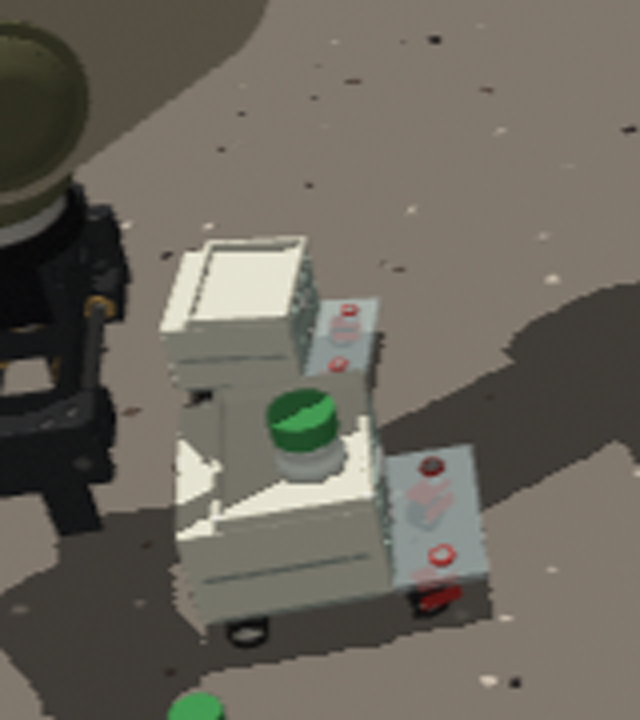

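View pics/d_t.png

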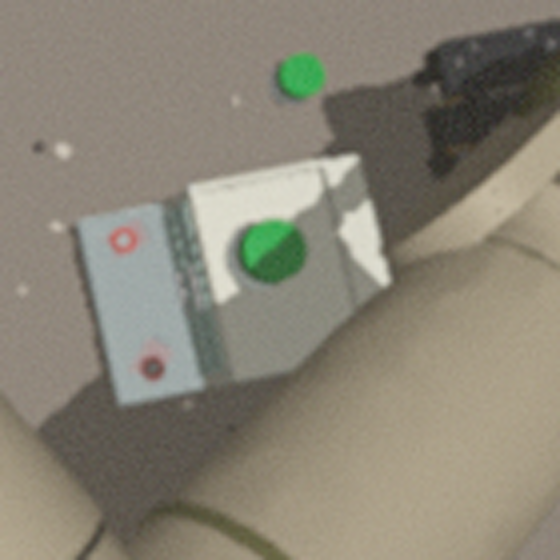

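```bash
cat >> h.py <<'E'
def wrel(px,z):
    s=env.state(); R=Rn.from_rotvec(s['tcp_rot']).as_matrix(); P=unproj('wrist',px,z); return (R.T@(P-np.array(s['tcp_pos']))*1000).round(1),P.round(4)
E
python3 - <<'E'
from h import *
for q in ((171,190),(484,188)): print(wrel(q,.092))
for q in ((158,125),(497,125)): print(wrel(q,.1))
E
```

```text
(array([-52.3, -43.7, -13. ]), array([ 0.5021, -0.422 ,  0.092 ]))
(array([ 58.3, -44.3, -12.9]), array([ 0.6099, -0.3973,  0.092 ]))
(array([-51.5, -66.2, -21.1]), array([ 0.4979, -0.3998,  0.1   ]))
(array([ 57.2, -66.1, -21. ]), array([ 0.604 , -0.3762,  0.1   ]))
```

Emit:
{"op": "drive_tool", "data": {"hand": [0.75,0.75,0.75,0.75,0.75,0.75,0.75,0.75,0.75,0.75,0.75,0.75], "travel": [[1,-5,0],[0,-5,0],[0,-5,0],[0,-5,0],[0,-5,0],[0,-4,0],[0,-3,0],[0,-3,0],[0,-3,0],[0,-4,0],[0,-4,0],[0,-4,0]], "twist": [0.1,0,0,0,0,0,0,0,0,0,0,0]}}

```text
time: 6.98
tcp_pos: [0.5524, -0.4039, 0.0778]
tcp_rot: [3.122, 0.341, 0.001]
force: [0.4, -1.9, 2.4]
gripper_width: 0.0663
```

Emit:
{"op": "drive_tool", "data": {"hand": [0.75,0.75,0.75,0.75,0.75,0.75,0.75,0.75,0.75,0.75,0.75,0.75], "travel": [[0,-4,0],[0,-4,0],[0,-4,0],[0,-4,0],[0,-4,0],[0,-4,0],[0,-4,0],[0,-4,0],[0,-4,0],[0,-4,0],[0,-3,0],[0,-2,0]], "twist": [0,0,0,0,0,0,0,0,0,0,0,0]}}

```text
time: 7.98
tcp_pos: [0.5424, -0.3596, 0.0776]
tcp_rot: [3.123, 0.341, -0.0]
force: [-1.7, -2.9, 5.7]
gripper_width: 0.066
```

Run:
```python
from h import *
tool()
shot('wrist','e_w.png'); shot('scene','e_s.png',(130,150,290,300),4);shot('top','e_t.png',(360,190,500,320),4)
```

```text
t 7.98 tcp [ 0.5424 -0.3596  0.0776] xang 12.47 zdn [-0. -0. -1.] F [-1.74 -2.93  5.74] w 0.066 j [-0.76  0.72  1.25 -0.    1.17 -0.98]
```

View pics/e_w.png

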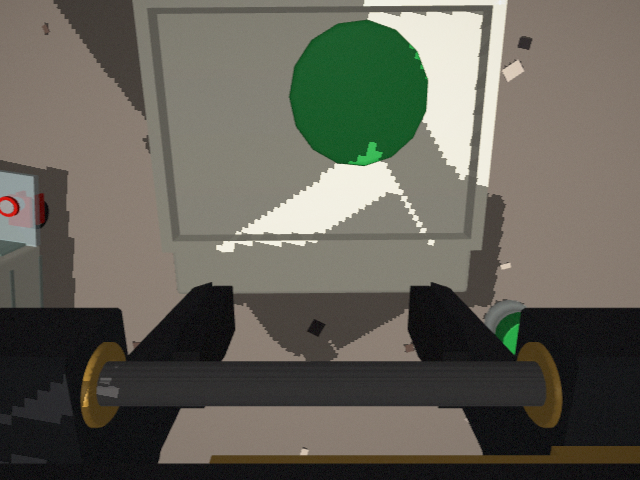

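View pics/e_s.png

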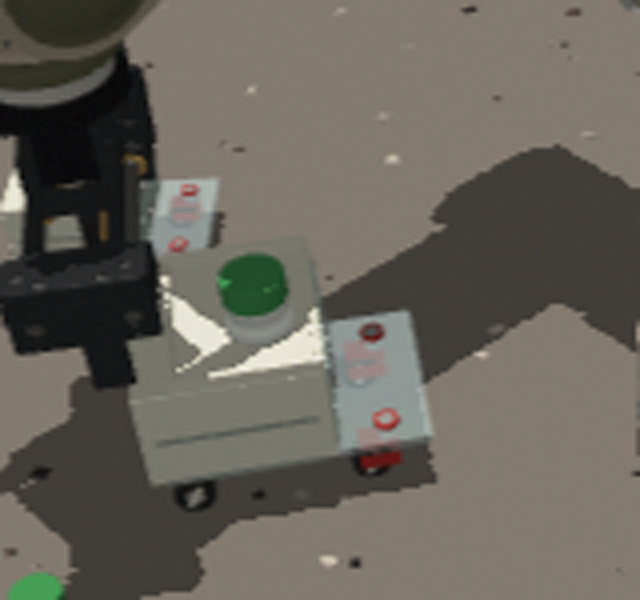

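View pics/e_t.png

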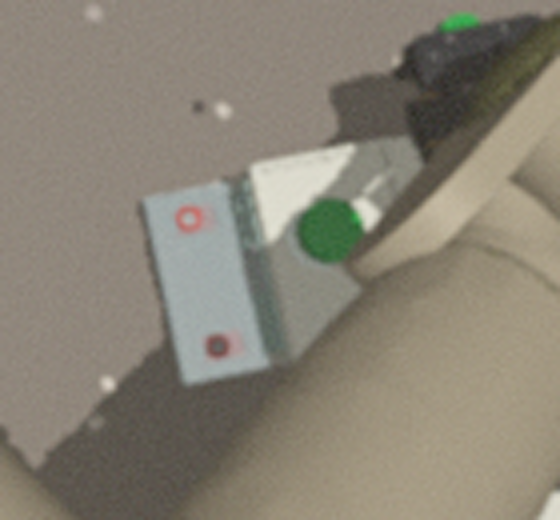

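```bash
python3 - <<'E'
from h import *
t=lambda a,b:(360+a/4,190+b/4); s=lambda a,b:(130+a/4,150+b/4)
print('edge',wrel((177,291),.092),wrel((469,291),.092)); print('lip',wrel((164,242),.1),wrel((480,240),.1)); print('jar',wrel((359,93),.128))
K=[('top',(.085,-.055,.035),t(142,200)),('top',(.085,.055,.035),t(185,385)),('top',(.035,-.055,.1),t(250,163)),
('scene',(.085,-.055,.035),s(432,437)),('scene',(.085,.055,.035),s(408,311)),('scene',(.035,-.055,.1),s(326,370)),('scene',(.035,.055,.1),s(303,238)),('scene',(-.065,-.055,.03),s(152,486)),('scene',(-.065,-.055,.092),s(129,403))]
p,r=fit(K,(.52,-.29,1.79)); print(p.round(4),np.degrees(p[2]),r.round(1).tolist())
d=p[:2]-np.array([.538,-.3447]); print('moved',np.hypot(*d))
# castor predictions
for n,f,o,k in (('top',t,(360,190),4),('scene',s,(130,150),4)):
  for yy in (.038,-.038):
    piv=proj(n,W(p,(.062,yy,.036)))
    for a in (0,.5,-.5):
        wq=proj(n,W(p,(.062-.011*np.cos(a),yy-.011*np.sin(a),.02)))
        print(n,yy,a,((piv-o)*k).round(0),((wq-o)*k).round(0))
E
for c in e_s e_t; do python3 -c "
import cv2
im=cv2.imread('pics/$c.png'); im=im[280:500,310:450] if '$c'=='e_s' else im[160:400,120:300]
cv2.imwrite('pics/${c}z.png',cv2.resize(im,None,fx=2.4,fy=2.4,interpolation=cv2.INTER_CUBIC))"; done
```

```text
edge (array([-53.4,  -5.6, -14.4]), array([ 0.4891, -0.3655,  0.092 ])) (array([ 56.2,  -5.6, -14.4]), array([ 0.5961, -0.3419,  0.092 ]))
lip (array([-53.2, -27.4, -22.4]), array([ 0.4846, -0.3442,  0.1   ])) (array([ 55.1, -28. , -22.4]), array([ 0.5902, -0.3202,  0.1   ]))
jar (array([ 10.1, -74.7, -50.4]), array([ 0.5362, -0.2843,  0.128 ]))
[ 0.5273 -0.2902  1.804 ] 103.36424224743291 [[-0.0, -0.5], [-0.0, -0.6], [-0.5, 0.3], [0.1, -0.3], [-0.3, -0.1], [-0.5, -2.3], [0.5, -0.8], [-0.2, 0.9], [-0.1, 0.2]]
moved 0.05555876052582694
top 0.038 0 [217. 346.] [230. 343.]
top 0.038 0.5 [217. 346.] [226. 335.]
top 0.038 -0.5 [217. 346.] [230. 352.]
top -0.038 0 [187. 218.] [201. 217.]
top -0.038 0.5 [187. 218.] [196. 209.]
top -0.038 -0.5 [187. 218.] [200. 226.]
scene 0.038 0 [370. 334.] [355. 358.]
scene 0.038 0.5 [370. 334.] [358. 363.]
scene 0.038 -0.5 [370. 334.] [356. 351.]
scene -0.038 0 [386. 421.] [369. 445.]
scene -0.038 0.5 [386. 421.] [373. 451.]
scene -0.038 -0.5 [386. 421.] [371. 439.]
```

View pics/e_sz.png

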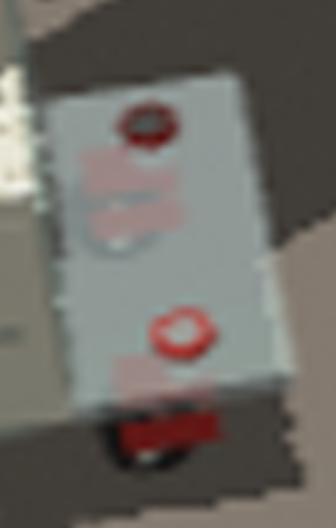

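View pics/e_tz.png

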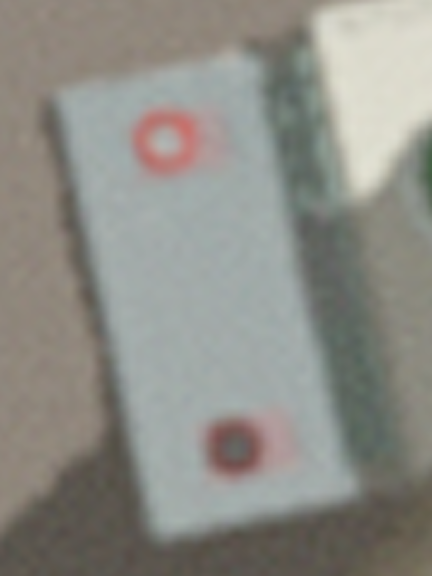

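```bash
cat > p2.py <<'E'
from plan import *
h0=np.radians(102.5)
ref=(.528,-.290,h0); A=st(ref,-.045); G=st((.567,.3294,np.radians(97)),-.045)
import plan
best=[]
for dr1 in (2.0,2.2):
 R1=.005/np.radians(dr1)
 for n2 in range(16,27):
  h1=h0-np.radians(dr1*n2)
  for dr2 in (1.,1.5,2.):
   R2=.005/np.radians(dr2)
   for h2d in (97,99,101,104,107,110,113):
    for R3 in (.3,):
     for c in (.07,.1):
      h2=np.radians(h2d)
      A1=st(A,.010)
      p=arc(A1,R1,h1-h0); p=arc(p,R2,h2-h1); p=arc(p,R3,G[2]-h2); p=st(p,c)
      if h2d==97:
        pass
      M=np.array([[np.cos(h1),np.cos(h2)],[np.sin(h1),np.sin(h2)]]); a,b=np.linalg.solve(M,[G[0]-p[0],G[1]-p[1]])
      if a<0 or b<0: continue
      segs=[('s',.010,0),('a',R1,h1-h0),('s',a,0),('a',R2,h2-h1),('s',b,0),('a',R3,G[2]-h2),('s',c,0)]
      cl=clear(sample(A,segs,13)); best.append((round(min(cl['holder'],cl['clip']+.004),4),dr1,n2,dr2,round(np.degrees(h1),1),h2d,c,round(a,3),round(b,3),{k:round(float(v),3) for k,v in cl.items()}))
best.sort(key=lambda b:-b[0])
for b in best[:25]: print(b)
E
python3 p2.py
```

```text
(np.float64(0.0184), 2.2, 19, 1.5, np.float64(60.7), 113, 0.07, np.float64(0.15), np.float64(0.074), {'holder': 0.018, 'case': 0.048, 'sjar': 0.063, 'clip': 0.015})
(np.float64(0.0184), 2.2, 19, 2.0, np.float64(60.7), 107, 0.07, np.float64(0.156), np.float64(0.156), {'holder': 0.018, 'case': 0.048, 'sjar': 0.063, 'clip': 0.015})
(np.float64(0.0184), 2.2, 19, 2.0, np.float64(60.7), 107, 0.1, np.float64(0.148), np.float64(0.131), {'holder': 0.018, 'case': 0.048, 'sjar': 0.063, 'clip': 0.015})
(np.float64(0.0184), 2.2, 19, 2.0, np.float64(60.7), 110, 0.07, np.float64(0.166), np.float64(0.126), {'holder': 0.018, 'case': 0.048, 'sjar': 0.063, 'clip': 0.015})
(np.float64(0.0184), 2.2, 19, 2.0, np.float64(60.7), 110, 0.1, np.float64(0.157), np.float64(0.102), {'holder': 0.018, 'case': 0.048, 'sjar': 0.063, 'clip': 0.015})
(np.float64(0.0184), 2.2, 19, 2.0, np.float64(60.7), 113, 0.07, np.float64(0.173), np.float64(0.098), {'holder': 0.018, 'case': 0.048, 'sjar': 0.063, 'clip': 0.015})
(np.float64(0.0184), 2.2, 19, 2.0, np.float64(60.7), 113, 0.1, np.float64(0.163), np.float64(0.075), {'hold
[... 2327 characters left out ...]
ase': 0.048, 'sjar': 0.063, 'clip': 0.009})
(np.float64(0.0135), 2.2, 20, 1.5, np.float64(58.5), 110, 0.07, np.float64(0.127), np.float64(0.11), {'holder': 0.02, 'case': 0.048, 'sjar': 0.063, 'clip': 0.009})
(np.float64(0.0135), 2.2, 20, 1.5, np.float64(58.5), 110, 0.1, np.float64(0.118), np.float64(0.087), {'holder': 0.02, 'case': 0.048, 'sjar': 0.063, 'clip': 0.009})
(np.float64(0.0135), 2.2, 20, 1.5, np.float64(58.5), 113, 0.07, np.float64(0.133), np.float64(0.081), {'holder': 0.02, 'case': 0.048, 'sjar': 0.063, 'clip': 0.009})
(np.float64(0.0135), 2.2, 20, 1.5, np.float64(58.5), 113, 0.1, np.float64(0.123), np.float64(0.058), {'holder': 0.02, 'case': 0.048, 'sjar': 0.063, 'clip': 0.009})
```

Emit:
{"op": "drive_tool", "data": {"hand": [0.75,0.75,0.75,0.75,0.75,0.75,0.75,0.75,0.75,0.75,0.75,0.75], "travel": [[0,-4,0],[0,-5,0],[-0.9,-5,0],[-0.9,-5,0],[-0.9,-5,0],[-0.9,-5,0],[-0.9,-5,0],[-0.9,-5,0],[-0.9,-5,0],[-0.9,-5,0],[-0.9,-5,0],[-0.9,-5,0]], "twist": [0,0,2.2,2.2,2.2,2.2,2.2,2.2,2.2,2.2,2.2,2.2]}}

```text
time: 9.13
tcp_pos: [0.5294, -0.3016, 0.0777]
tcp_rot: [3.13, -0.264, 0.0]
force: [-0.3, -2.8, 5.4]
gripper_width: 0.0659
```

Run:
```python
from h import *
p,R=tool()
h=np.arctan2(R[1,0],R[0,0])+np.pi/2; print('pred ref',p[:2]+.071*np.array([np.cos(h),np.sin(h)]),np.degrees(h))
shot('wrist','f_w.png'); shot('top','f_t.png',(300,150,500,300),4)
```

```text
t 9.13 tcp [ 0.5294 -0.3016  0.0777] xang -9.65 zdn [ 0. -0. -1.] F [-0.27 -2.79  5.41] w 0.0659 j [-0.71  0.64  1.4  -0.    1.1  -0.54]
pred ref [ 0.54131624 -0.2315959 ] 80.35491234284625
```

View pics/f_w.png

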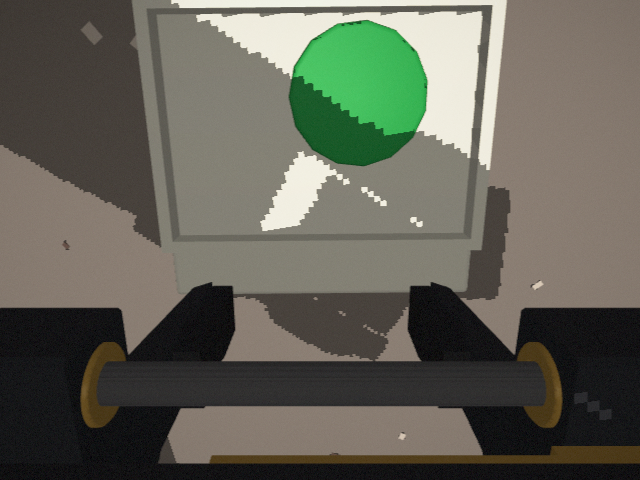

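View pics/f_t.png

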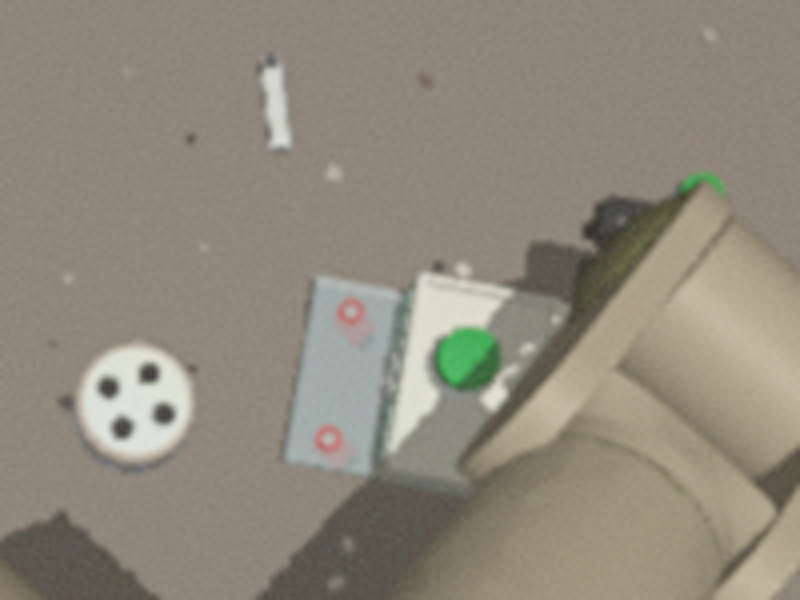

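```bash
cat > p3.py <<'E'
from plan import *
def replan(ref,opts,G=(.567,.3294,np.radians(97)),show=8):
    h0=ref[2]; A=st(ref,-.045); G=st(G,-.045); best=[]
    for s0 in opts['s0']:
     for dr1,n2 in opts['r1']:
      h1=h0-np.radians(dr1*n2); R1=.005/np.radians(abs(dr1))
      for dr2 in opts['dr2']:
       for h2d in opts['h2']:
        for dr3 in opts['dr3']:
         for c in opts['c']:
          h2=np.radians(h2d); A1=st(A,s0); R2=.005/np.radians(dr2); R3=.005/np.radians(dr3)
          p=arc(A1,R1,h1-h0); p=arc(p,R2,h2-h1); p=arc(p,R3,G[2]-h2); p=st(p,c)
          M=np.array([[np.cos(h1),np.cos(h2)],[np.sin(h1),np.sin(h2)]]); a,b=np.linalg.solve(M,[G[0]-p[0],G[1]-p[1]])
          if a<0 or b<0: continue
          segs=[('s',s0,0),('a',R1,h1-h0),('s',a,0),('a',R2,h2-h1),('s',b,0),('a',R3,G[2]-h2),('s',c,0)]
          cl=clear(sample(A,segs,13)); best.append((round(float(min(cl['holder'],cl['clip']+.004)),4),s0,(dr1,n2),'h1',round(float(np.degrees(h1)),1),'dr2',dr2,'h2',h2d,dr3,c,'a',round(float(a),3),'b',round(float(b),3),{k:round(float(v),3) for k,v in cl.items()}))
    best.sort(key=lambda b:-b[0])
    for b in best[:show]: print(b)
E
python3 - <<'E'
from h import *
t=lambda a,b:(300+a/4,150+b/4)
K=[('top',(.085,-.055,.035),t(316,277)),('top',(.085,.055,.035),t(286,461)),('top',(.035,-.055,.1),t(418,273))]
p,r=fit(K,(.54,-.23,1.4)); print(p.round(4),np.degrees(p[2]).round(1),r.round(1).tolist())
from p3 import *
for q in ((.5425,-.2316,np.radians(80.35)),p):
  replan(tuple(q),dict(s0=[0],r1=[(2.2,n) for n in range(6,13)],dr2=(1.5,),h2=(104,107,110),dr3=(1.,1.5),c=(.07,.09)),show=6)
E
```

```text
[ 0.5411 -0.2315  1.422 ] 81.5 [[-0.1, -0.0], [-0.1, 0.1], [0.2, -0.1]]
(0.0175, 0, (2.2, 9), 'h1', 60.5, 'dr2', 1.5, 'h2', 107, 1.0, 0.07, 'a', 0.134, 'b', 0.14, {'holder': 0.019, 'case': 0.048, 'sjar': 0.094, 'clip': 0.013})
(0.0175, 0, (2.2, 9), 'h1', 60.5, 'dr2', 1.5, 'h2', 107, 1.0, 0.09, 'a', 0.129, 'b', 0.123, {'holder': 0.018, 'case': 0.048, 'sjar': 0.094, 'clip': 0.013})
(0.0175, 0, (2.2, 9), 'h1', 60.5, 'dr2', 1.5, 'h2', 107, 1.5, 0.07, 'a', 0.136, 'b', 0.155, {'holder': 0.019, 'case': 0.048, 'sjar': 0.094, 'clip': 0.013})
(0.0175, 0, (2.2, 9), 'h1', 60.5, 'dr2', 1.5, 'h2', 107, 1.5, 0.09, 'a', 0.131, 'b', 0.139, {'holder': 0.018, 'case': 0.048, 'sjar': 0.094, 'clip': 0.013})
(0.0175, 0, (2.2, 9), 'h1', 60.5, 'dr2', 1.5, 'h2', 110, 1.0, 0.07, 'a', 0.143, 'b', 0.109, {'holder': 0.02, 'case': 0.048, 'sjar': 0.094, 'clip': 0.013})
(0.0174, 0, (2.2, 9), 'h1', 60.5, 'dr2', 1.5, 'h2', 110, 1.5, 0.07, 'a', 0.146, 'b', 0.128, {'holder': 0.02, 'case': 0.048, 'sjar': 0.094, 'clip': 0.013})
(0.016, 0, (2.2, 9), 'h1', 61.7, 'dr2', 1.5, 'h2', 110, 1.0, 0.07, 'a', 0.151, 'b', 0.103, {'holder': 0.016, 'case': 0.048, 'sjar': 0.095, 'clip': 0.017})
(0.016, 0, (2.2, 9), 'h1', 61.7, 'dr2', 1.5, 'h2', 110, 1.5, 0.07, 'a', 0.154, 'b', 0.123, {'holder': 0.016, 'case': 0.048, 'sjar': 0.095, 'clip': 0.017})
(0.016, 0, (2.2, 9), 'h1', 61.7, 'dr2', 1.5, 'h2', 110, 1.5, 0.09, 'a', 0.148, 'b', 0.107, {'holder': 0.016, 'case': 0.048, 'sjar': 0.095, 'clip': 0.018})
(0.016, 0, (2.2, 10), 'h1', 59.5, 'dr2', 1.5, 'h2', 104, 1.0, 0.07, 'a', 0.114, 'b', 0.174, {'holder': 0.017, 'case': 0.048, 'sjar': 0.095, 'clip': 0.012})
(0.016, 0, (2.2, 10), 'h1', 59.5, 'dr2', 1.5, 'h2', 104, 1.5, 0.07, 'a', 0.115, 'b', 0.185, {'holder': 0.017, 'case': 0.048, 'sjar': 0.095, 'clip': 0.012})
(0.016, 0, (2.2, 10), 'h1', 59.5, 'dr2', 1.5, 'h2', 107, 1.0, 0.07, 'a', 0.125, 'b', 0.141, {'holder': 0.019, 'case': 0.048, 'sjar': 0.095, 'clip': 0.012})
```

Emit:
{"op": "drive_tool", "data": {"hand": [0.75,0.75,0.75,0.75,0.75,0.75,0.75,0.75,0.75,0.75,0.75,0.75], "travel": [[-0.9,-5,0],[-0.9,-5,0],[-0.9,-5,0],[-0.9,-5,0],[-0.9,-5,0],[-0.9,-5,0],[-0.9,-5,0],[-0.9,-5,0],[-0.9,-5,0],[0,-5,0],[0,-5,0],[0,-5,0]], "twist": [2.2,2.2,2.2,2.2,2.2,2.2,2.2,2.2,2.2,0,0,0]}}

```text
time: 10.23
tcp_pos: [0.5431, -0.2434, 0.0776]
tcp_rot: [3.039, -0.796, -0.001]
force: [-2.7, -1.4, 7.6]
gripper_width: 0.0659
```

Run:
```python
from h import *
p,R=tool()
h=np.arctan2(R[1,0],R[0,0])+np.pi/2; print('pred ref',p[:2]+.071*np.array([np.cos(h),np.sin(h)])+.0012*R[:2,0],np.degrees(h))
shot('wrist','g_w.png'); shot('top','g_t.png',(300,130,500,280),4)
```

```text
t 10.23 tcp [ 0.5431 -0.2434  0.0776] xang -29.34 zdn [-0.001  0.    -1.   ] F [-2.66 -1.41  7.61] w 0.0659 j [-0.62  0.61  1.45 -0.    1.08 -0.11]
pred ref [ 0.57893065 -0.18207662] 60.657580818840565
```

View pics/g_w.png

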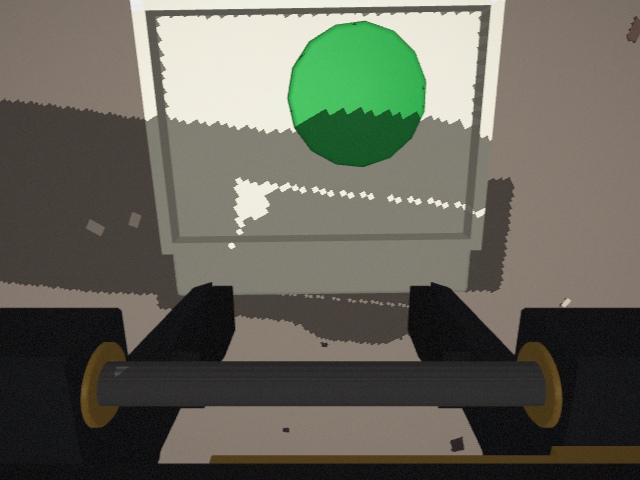

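View pics/g_t.png

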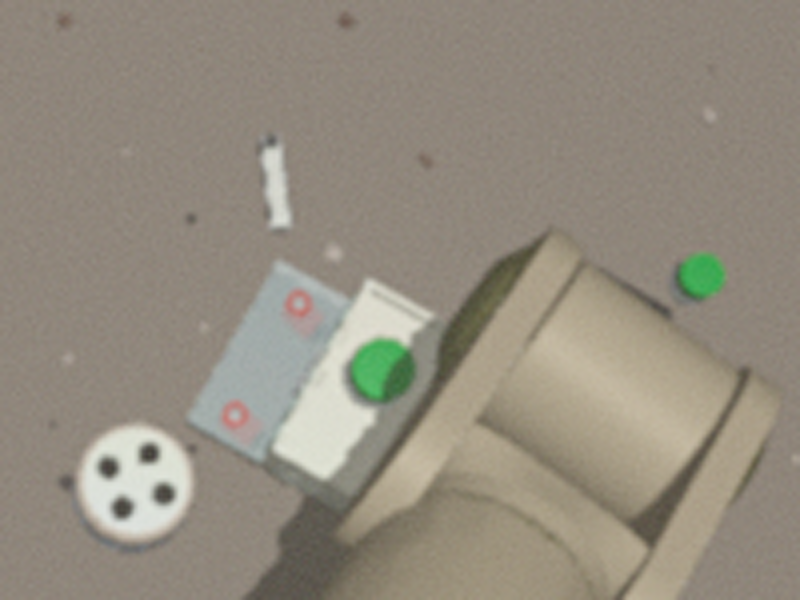

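Run:
```python
from h import *
t=lambda a,b:(300+a/4,130+b/4)
K=[('top',(.085,-.055,.035),t(279,262)),('top',(.085,.055,.035),t(188,420)),('top',(.035,-.055,.1),t(368,279))]
p,r=fit(K,(.57,-.18,1.0)); print(p.round(4),np.degrees(p[2]).round(1),r.round(1).tolist())
from p3 import *
m=(.5785,-.182,np.radians(61))
print({k:round(float(v),3) for k,v in clear([st(m,-.045)]).items()})
for q in (m,p):
  replan(tuple(q),dict(s0=[0],r1=[(1.,n) for n in range(-3,4)],dr2=(1.5,1.8),h2=(104,107,110,113),dr3=(1.,1.5),c=(.07,.09)),show=6)
```

```text
[ 0.5764 -0.1819  1.0757] 61.6 [[-0.1, -0.4], [-0.2, 0.3], [0.3, 0.1]]
{'holder': 0.019, 'case': 0.391, 'sjar': 0.12, 'clip': 0.017}
(0.0188, 0, (1.0, 0), 'h1', 61.0, 'dr2', 1.8, 'h2', 113, 1.0, 0.07, 'a', 0.153, 'b', 0.094, {'holder': 0.019, 'case': 0.048, 'sjar': 0.12, 'clip': 0.015})
(0.0188, 0, (1.0, 0), 'h1', 61.0, 'dr2', 1.8, 'h2', 113, 1.5, 0.07, 'a', 0.158, 'b', 0.117, {'holder': 0.019, 'case': 0.048, 'sjar': 0.12, 'clip': 0.015})
(0.0188, 0, (1.0, 0), 'h1', 61.0, 'dr2', 1.8, 'h2', 113, 1.5, 0.09, 'a', 0.151, 'b', 0.102, {'holder': 0.019, 'case': 0.048, 'sjar': 0.12, 'clip': 0.015})
(0.0187, 0, (1.0, 0), 'h1', 61.0, 'dr2', 1.5, 'h2', 110, 1.0, 0.07, 'a', 0.131, 'b', 0.107, {'holder': 0.019, 'case': 0.048, 'sjar': 0.12, 'clip': 0.015})
(0.0187, 0, (1.0, 0), 'h1', 61.0, 'dr2', 1.5, 'h2', 110, 1.5, 0.09, 'a', 0.129, 'b', 0.111, {'holder': 0.019, 'case': 0.048, 'sjar': 0.12, 'clip': 0.015})
(0.0187, 0, (1.0, 0), 'h1', 61.0, 'dr2', 1.5, 'h2', 113, 1.0, 0.09, 'a', 0.131, 'b', 0.063, {'holder': 0.019, 'case': 0.048, 'sjar': 0.12, 'clip': 0.015})
(0.0165, 0, (1.0, 1), 'h1', 60.6, 'dr
[... 197 characters left out ...]
, 'b', 0.121, {'holder': 0.017, 'case': 0.048, 'sjar': 0.121, 'clip': 0.015})
(0.0165, 0, (1.0, 1), 'h1', 60.6, 'dr2', 1.5, 'h2', 107, 1.5, 0.07, 'a', 0.12, 'b', 0.152, {'holder': 0.017, 'case': 0.048, 'sjar': 0.121, 'clip': 0.015})
(0.0165, 0, (1.0, 1), 'h1', 60.6, 'dr2', 1.5, 'h2', 107, 1.5, 0.09, 'a', 0.115, 'b', 0.136, {'holder': 0.017, 'case': 0.048, 'sjar': 0.121, 'clip': 0.015})
(0.0165, 0, (1.0, 1), 'h1', 60.6, 'dr2', 1.5, 'h2', 110, 1.0, 0.07, 'a', 0.127, 'b', 0.106, {'holder': 0.017, 'case': 0.048, 'sjar': 0.121, 'clip': 0.015})
(0.0165, 0, (1.0, 1), 'h1', 60.6, 'dr2', 1.5, 'h2', 110, 1.0, 0.09, 'a', 0.121, 'b', 0.091, {'holder': 0.017, 'case': 0.048, 'sjar': 0.121, 'clip': 0.015})
```

Emit:
{"op": "drive_tool", "data": {"hand": [0.75,0.75,0.75,0.75,0.75,0.75,0.75,0.75,0.75,0.75,0.75,0.75], "travel": [[0,-6,0],[0,-6,0],[0,-6,0],[0,-6,0],[0,-6,0],[0,-6,0],[0,-6,0],[0,-6,0],[0,-6,0],[0,-6,0],[0,-6,0],[0,-6,0]], "twist": [0,0,0,0,0,0,0,0,0,0,0,0]}}

```text
time: 11.33
tcp_pos: [0.5778, -0.1803, 0.0776]
tcp_rot: [-3.039, 0.795, 0.004]
force: [-6.0, -1.5, 9.2]
gripper_width: 0.0659
```

Run:
```python
from h import *
p,R=tool()
h=np.arctan2(R[1,0],R[0,0])+np.pi/2; print('pred ref',p[:2]+.071*np.array([np.cos(h),np.sin(h)])+.0012*R[:2,0],np.degrees(h))
shot('wrist','i_w.png'); shot('top','i_t.png',(260,110,460,260),4)
```

```text
t 11.33 tcp [ 0.5778 -0.1803  0.0776] xang -29.33 zdn [-0.002  0.001 -1.   ] F [-6.05 -1.46  9.19] w 0.0659 j [-0.5   0.63  1.41 -0.    1.1   0.02]
pred ref [ 0.61359617 -0.11898228] 60.6670915845684
```

View pics/i_w.png

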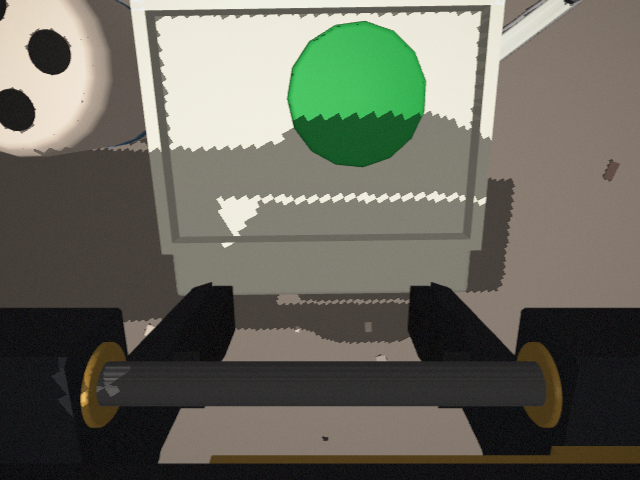

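View pics/i_t.png

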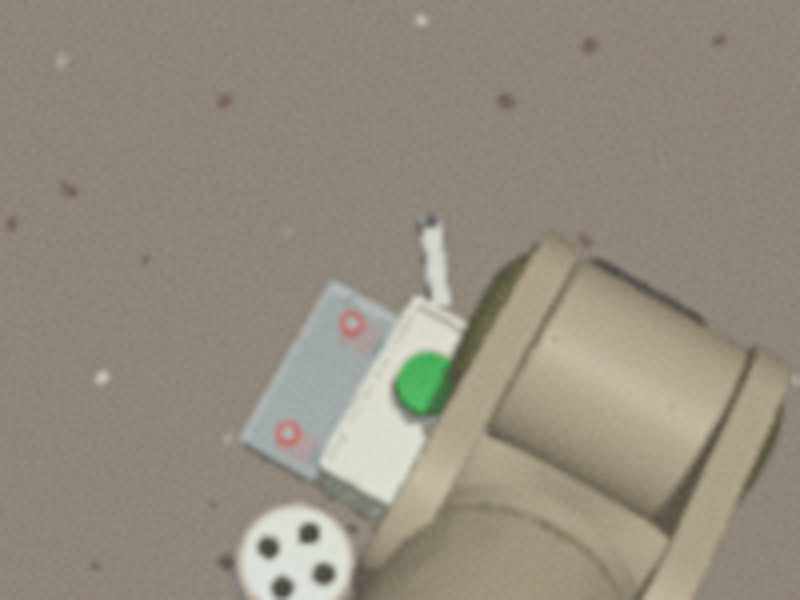

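Run:
```python
from h import *
tool()
t=lambda a,b:(260+a/4,110+b/4)
K=[('top',(.085,-.055,.035),t(333,281)),('top',(.085,.055,.035),t(242,438)),('top',(.035,-.055,.1),t(416,297)),('top',(.035,.055,.1),t(320,465))]
p,r=fit(K,(.61,-.12,1.0)); print(p.round(4),np.degrees(p[2]).round(1),r.round(1).tolist())
from p3 import *
m=(.6125,-.119,np.radians(61))
print({k:round(float(v),3) for k,v in clear([st(m,-.045)]).items()})
for q in (m,p):
  replan(tuple(q),dict(s0=[0],r1=[(1.,n) for n in range(-1,2)],dr2=(1.5,1.8),h2=(104,107,110,113),dr3=(1.,1.5),c=(.07,.09)),show=6)
```

```text
t 11.43 tcp [ 0.5782 -0.1795  0.0775] xang -29.29 zdn [-0.002  0.002 -1.   ] F [-2.75  2.8   7.37] w 0.0663 j [-0.49  0.63  1.41  0.    1.1   0.02]
[ 0.6108 -0.1189  1.0724] 61.4 [[0.1, -0.1], [-0.3, 0.4], [0.3, -0.3], [-0.1, -0.0]]
{'holder': 0.018, 'case': 0.32, 'sjar': 0.169, 'clip': 0.016}
(0.0181, 0, (1.0, 0), 'h1', 61.0, 'dr2', 1.5, 'h2', 110, 1.0, 0.07, 'a', 0.061, 'b', 0.106, {'holder': 0.018, 'case': 0.048, 'sjar': 0.169, 'clip': 0.015})
(0.0181, 0, (1.0, 0), 'h1', 61.0, 'dr2', 1.5, 'h2', 110, 1.5, 0.07, 'a', 0.064, 'b', 0.125, {'holder': 0.018, 'case': 0.048, 'sjar': 0.169, 'clip': 0.015})
(0.0181, 0, (1.0, 0), 'h1', 61.0, 'dr2', 1.5, 'h2', 113, 1.0, 0.07, 'a', 0.067, 'b', 0.077, {'holder': 0.018, 'case': 0.048, 'sjar': 0.169, 'clip': 0.015})
(0.0181, 0, (1.0, 0), 'h1', 61.0, 'dr2', 1.5, 'h2', 113, 1.0, 0.09, 'a', 0.06, 'b', 0.062, {'holder': 0.018, 'case': 0.048, 'sjar': 0.169, 'clip': 0.015})
(0.0181, 0, (1.0, 0), 'h1', 61.0, 'dr2', 1.5, 'h2', 113, 1.5, 0.07, 'a', 0.071, 'b', 0.101, {'holder': 0.018, 'case': 0.048, 'sjar': 0.169, 'clip': 0.015})
(0.0181, 0, (1.0, 0), 'h1'
[... 363 characters left out ...]
7, 'b', 0.123, {'holder': 0.016, 'case': 0.048, 'sjar': 0.169, 'clip': 0.017})
(0.0164, 0, (1.0, 0), 'h1', 61.4, 'dr2', 1.5, 'h2', 110, 1.5, 0.09, 'a', 0.061, 'b', 0.108, {'holder': 0.016, 'case': 0.048, 'sjar': 0.169, 'clip': 0.017})
(0.0164, 0, (1.0, 0), 'h1', 61.4, 'dr2', 1.5, 'h2', 113, 1.0, 0.07, 'a', 0.07, 'b', 0.075, {'holder': 0.016, 'case': 0.048, 'sjar': 0.169, 'clip': 0.017})
(0.0164, 0, (1.0, 0), 'h1', 61.4, 'dr2', 1.5, 'h2', 113, 1.0, 0.09, 'a', 0.063, 'b', 0.06, {'holder': 0.016, 'case': 0.048, 'sjar': 0.169, 'clip': 0.017})
(0.0164, 0, (1.0, 0), 'h1', 61.4, 'dr2', 1.5, 'h2', 113, 1.5, 0.07, 'a', 0.075, 'b', 0.098, {'holder': 0.016, 'case': 0.048, 'sjar': 0.169, 'clip': 0.017})
```

Emit:
{"op": "drive_tool", "data": {"hand": [0.75,0.75,0.75,0.75,0.75,0.75,0.75,0.75,0.75,0.75,0.75,0.75], "travel": [[0,-5,0],[0,-5,0],[0,-5,0],[0,-5,0],[0,-5,0],[0,-5,0],[0,-5,0],[0,-5,0],[0,-5,0],[0,-5,0],[0,-5,0],[0,-5,0]], "twist": [0,0,0,0,0,0,0,0,0,0,0,0]}}

```text
time: 12.43
tcp_pos: [0.6072, -0.128, 0.0776]
tcp_rot: [-3.039, 0.795, 0.004]
force: [-4.7, -0.3, 8.9]
gripper_width: 0.0664
```

Run:
```python
from h import *
p,R=tool()
h=np.arctan2(R[1,0],R[0,0])+np.pi/2; print('pred ref',p[:2]+.071*np.array([np.cos(h),np.sin(h)])+.0012*R[:2,0],np.degrees(h))
shot('wrist','j_w.png'); shot('top','j_t.png',(240,90,440,240),4)
```

```text
t 12.43 tcp [ 0.6072 -0.128   0.0776] xang -29.33 zdn [-0.002  0.001 -1.   ] F [-4.7  -0.27  8.94] w 0.0664 j [-0.4   0.66  1.36 -0.    1.12  0.12]
pred ref [ 0.64298744 -0.06668196] 60.67429984843173
```

View pics/j_w.png

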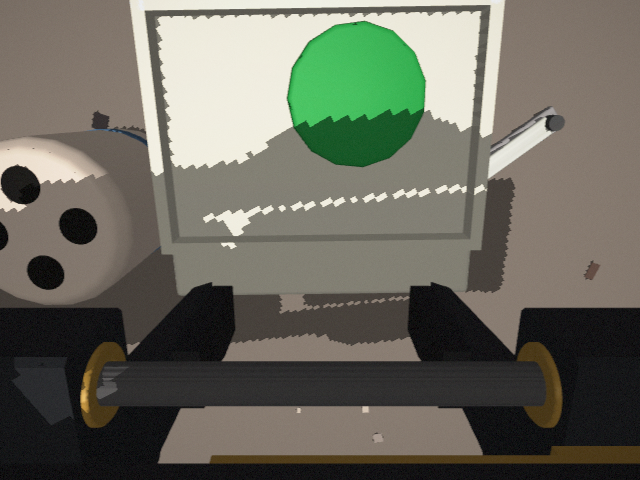

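View pics/j_t.png

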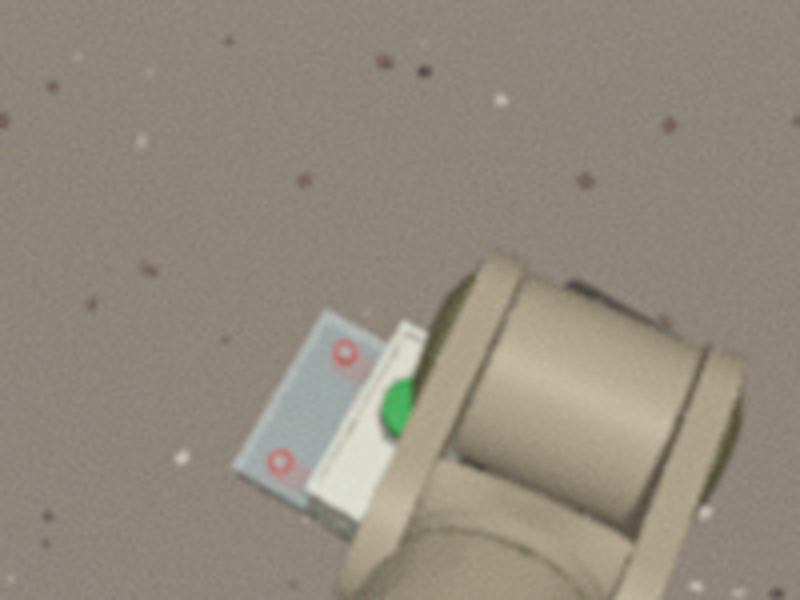

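Run:
```python
from h import *
t=lambda a,b:(240+a/4,90+b/4)
K=[('top',(.085,-.055,.035),t(325,310)),('top',(.085,.055,.035),t(234,467)),('top',(.035,-.055,.1),t(405,320)),('top',(.035,.055,.1),t(308,489))]
p,r=fit(K,(.64,-.07,1.0)); print(p.round(4),np.degrees(p[2]).round(1),r.round(1).tolist())
from p3 import *
m=(.642,-.0667,np.radians(60.9))
for q in (m,p):
  replan(tuple(q),dict(s0=[0],r1=[(1.,0)],dr2=(1.5,1.8),h2=(104,107,110,113),dr3=(1.,1.5),c=(.07,.09)),show=6)
```

```text
[ 0.6414 -0.0672  1.0818] 62.0 [[0.2, -0.3], [0.0, 0.2], [-0.2, 0.1], [-0.0, -0.0]]
(0.0185, 0, (1.0, 0), 'h1', 60.9, 'dr2', 1.5, 'h2', 110, 1.5, 0.07, 'a', 0.003, 'b', 0.126, {'holder': 0.018, 'case': 0.048, 'sjar': 0.218, 'clip': 0.015})
(0.0185, 0, (1.0, 0), 'h1', 60.9, 'dr2', 1.5, 'h2', 113, 1.0, 0.07, 'a', 0.006, 'b', 0.078, {'holder': 0.018, 'case': 0.048, 'sjar': 0.218, 'clip': 0.015})
(0.0185, 0, (1.0, 0), 'h1', 60.9, 'dr2', 1.5, 'h2', 113, 1.5, 0.07, 'a', 0.011, 'b', 0.101, {'holder': 0.018, 'case': 0.048, 'sjar': 0.218, 'clip': 0.014})
(0.0185, 0, (1.0, 0), 'h1', 60.9, 'dr2', 1.5, 'h2', 113, 1.5, 0.09, 'a', 0.004, 'b', 0.086, {'holder': 0.018, 'case': 0.048, 'sjar': 0.218, 'clip': 0.015})
(0.0185, 0, (1.0, 0), 'h1', 60.9, 'dr2', 1.8, 'h2', 107, 1.0, 0.07, 'a', 0.005, 'b', 0.151, {'holder': 0.018, 'case': 0.048, 'sjar': 0.218, 'clip': 0.015})
(0.0185, 0, (1.0, 0), 'h1', 60.9, 'dr2', 1.8, 'h2', 107, 1.5, 0.07, 'a', 0.007, 'b', 0.166, {'holder': 0.018, 'case': 0.048, 'sjar': 0.218, 'clip': 0.015})
(0.0189, 0, (1.0, 0), 'h1', 62.0, 'dr2', 1.5, 'h2', 113, 1.5, 0.07, 'a', 0.015, 
[... 154 characters left out ...]
, 'b', 0.141, {'holder': 0.019, 'case': 0.048, 'sjar': 0.218, 'clip': 0.015})
(0.0189, 0, (1.0, 0), 'h1', 62.0, 'dr2', 1.8, 'h2', 113, 1.0, 0.07, 'a', 0.025, 'b', 0.093, {'holder': 0.019, 'case': 0.048, 'sjar': 0.218, 'clip': 0.015})
(0.0189, 0, (1.0, 0), 'h1', 62.0, 'dr2', 1.8, 'h2', 113, 1.0, 0.09, 'a', 0.018, 'b', 0.079, {'holder': 0.019, 'case': 0.048, 'sjar': 0.218, 'clip': 0.015})
(0.0189, 0, (1.0, 0), 'h1', 62.0, 'dr2', 1.8, 'h2', 113, 1.5, 0.07, 'a', 0.03, 'b', 0.117, {'holder': 0.019, 'case': 0.048, 'sjar': 0.218, 'clip': 0.015})
(0.0189, 0, (1.0, 0), 'h1', 62.0, 'dr2', 1.8, 'h2', 113, 1.5, 0.09, 'a', 0.023, 'b', 0.102, {'holder': 0.019, 'case': 0.048, 'sjar': 0.218, 'clip': 0.015})
```

Emit:
{"op": "drive_tool", "data": {"hand": [0.75,0.75,0.75,0.75,0.75,0.75,0.75,0.75,0.75,0.75,0.75,0.75], "travel": [[0.4,-5,0],[0.6,-5,0],[0.6,-5,0],[0.6,-5,0],[0.6,-5,0],[0.6,-5,0],[0.6,-5,0],[0.6,-5,0],[0.6,-5,0],[0.6,-5,0],[0.6,-5,0],[0.6,-5,0]], "twist": [-1.0,-1.5,-1.5,-1.5,-1.5,-1.5,-1.5,-1.5,-1.5,-1.5,-1.5,-1.5]}}

```text
time: 13.53
tcp_pos: [0.6365, -0.0754, 0.0777]
tcp_rot: [3.125, -0.322, 0.0]
force: [-0.7, -2.5, 5.5]
gripper_width: 0.0662
```

Run:
```python
from h import *
p,R=tool()
h=np.arctan2(R[1,0],R[0,0])+np.pi/2; print('pred ref',p[:2]+.071*np.array([np.cos(h),np.sin(h)])+.0012*R[:2,0],np.degrees(h))
shot('wrist','k_w.png'); shot('scene','k_s.png',(240,190,440,340),4)
```

```text
t 13.53 tcp [ 0.6365 -0.0754  0.0777] xang -11.78 zdn [ 0. -0. -1.] F [-0.75 -2.47  5.5 ] w 0.0662 j [-0.3   0.7   1.29 -0.    1.15 -0.09]
pred ref [ 0.65214433 -0.00616887] 78.21705387758836
```

View pics/k_w.png

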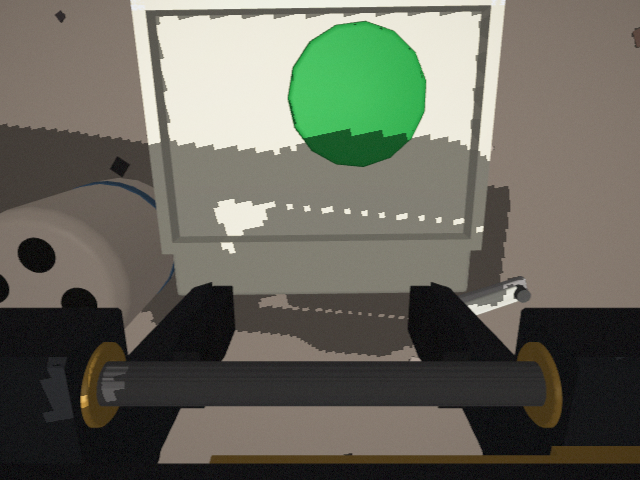

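View pics/k_s.png

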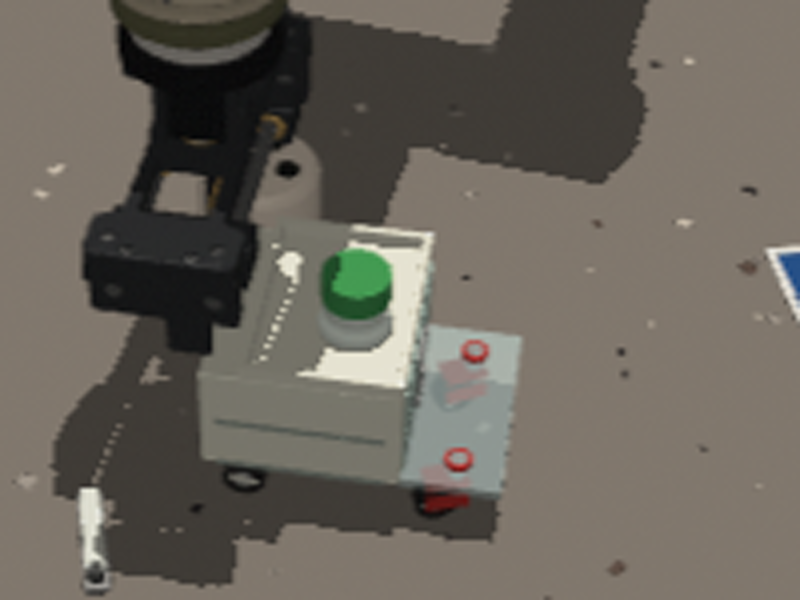

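Emit:
{"op": "drive_tool", "data": {"hand": [0.75,0.75,0.75,0.75,0.75,0.75,0.75,0.75,0.75,0.75,0.75,0.75], "travel": [[0.6,-5,0],[0.6,-5,0],[0.6,-5,0],[0.6,-5,0],[0.6,-5,0],[0.6,-5,0],[0.6,-5,0],[0.6,-5,0],[0.6,-5,0],[0.6,-5,0],[0.6,-5,0],[0.6,-5,0]], "twist": [-1.5,-1.5,-1.5,-1.5,-1.5,-1.5,-1.5,-1.5,-1.5,-1.5,-1.5,-1.5]}}

```text
time: 14.63
tcp_pos: [0.6474, -0.0162, 0.0777]
tcp_rot: [3.137, 0.17, 0.001]
force: [0.4, -1.6, 5.7]
gripper_width: 0.0658
```

Run:
```python
from h import *
p,R=tool()
h=np.arctan2(R[1,0],R[0,0])+np.pi/2; q=p[:2]+.071*np.array([np.cos(h),np.sin(h)])+.0012*R[:2,0]; print('pred ref',q,np.degrees(h))
shot('wrist','l_w.png'); shot('top','l_t.png',(180,120,380,270),4)
from p3 import *
replan((q[0],q[1],h),dict(s0=[0],r1=[(1.,0)],dr2=(1.,1.5,2),h2=range(98,116,1),dr3=(1.,1.5),c=(.07,.09,.11)),show=60)
```

```text
t 14.63 tcp [ 0.6474 -0.0162  0.0777] xang 6.22 zdn [ 0. -0. -1.] F [ 0.39 -1.63  5.69] w 0.0658 j [-0.21  0.71  1.26 -0.    1.16 -0.31]
pred ref [0.6408693 0.054491 ] 96.21868732441955
(0.0394, 0, (1.0, 0), 'h1', 96.2, 'dr2', 1.0, 'h2', 113, 1.5, 0.07, 'a', 0.004, 'b', 0.075, {'holder': 0.039, 'case': 0.048, 'sjar': 0.358, 'clip': 0.123})
(0.0394, 0, (1.0, 0), 'h1', 96.2, 'dr2', 1.0, 'h2', 114, 1.5, 0.07, 'a', 0.008, 'b', 0.063, {'holder': 0.039, 'case': 0.048, 'sjar': 0.358, 'clip': 0.123})
(0.0394, 0, (1.0, 0), 'h1', 96.2, 'dr2', 1.0, 'h2', 115, 1.5, 0.07, 'a', 0.011, 'b', 0.052, {'holder': 0.039, 'case': 0.048, 'sjar': 0.358, 'clip': 0.123})
(0.0394, 0, (1.0, 0), 'h1', 96.2, 'dr2', 1.5, 'h2', 111, 1.5, 0.07, 'a', 0.005, 'b', 0.115, {'holder': 0.039, 'case': 0.048, 'sjar': 0.358, 'clip': 0.123})
(0.0394, 0, (1.0, 0), 'h1', 96.2, 'dr2', 1.5, 'h2', 112, 1.0, 0.07, 'a', 0.0, 'b', 0.089, {'holder': 0.039, 'case': 0.048, 'sjar': 0.358, 'clip': 0.123})
(0.0394, 0, (1.0, 0), 'h1', 96.2, 'dr2', 1.5, 'h2', 112, 1.5, 0.07, 'a', 0.012, 'b', 0.102, {'holder': 0.039, 'case': 0.048, 'sjar': 0.3
[... 2720 characters left out ...]
a', 0.011, 'b', 0.085, {'holder': 0.039, 'case': 0.048, 'sjar': 0.358, 'clip': 0.123})
(0.0394, 0, (1.0, 0), 'h1', 96.2, 'dr2', 2, 'h2', 115, 1.0, 0.07, 'a', 0.02, 'b', 0.06, {'holder': 0.039, 'case': 0.048, 'sjar': 0.358, 'clip': 0.123})
(0.0394, 0, (1.0, 0), 'h1', 96.2, 'dr2', 2, 'h2', 115, 1.0, 0.09, 'a', 0.001, 'b', 0.059, {'holder': 0.039, 'case': 0.048, 'sjar': 0.358, 'clip': 0.123})
(0.0394, 0, (1.0, 0), 'h1', 96.2, 'dr2', 2, 'h2', 115, 1.5, 0.07, 'a', 0.035, 'b', 0.076, {'holder': 0.039, 'case': 0.048, 'sjar': 0.358, 'clip': 0.123})
(0.0394, 0, (1.0, 0), 'h1', 96.2, 'dr2', 2, 'h2', 115, 1.5, 0.09, 'a', 0.016, 'b', 0.075, {'holder': 0.039, 'case': 0.048, 'sjar': 0.358, 'clip': 0.123})
```

View pics/l_w.png

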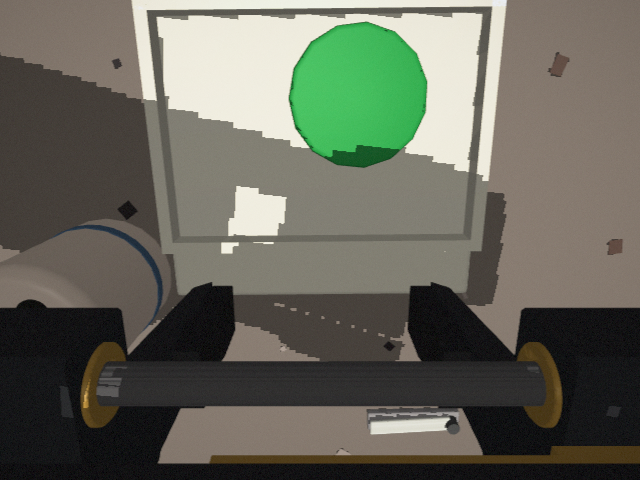

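View pics/l_t.png

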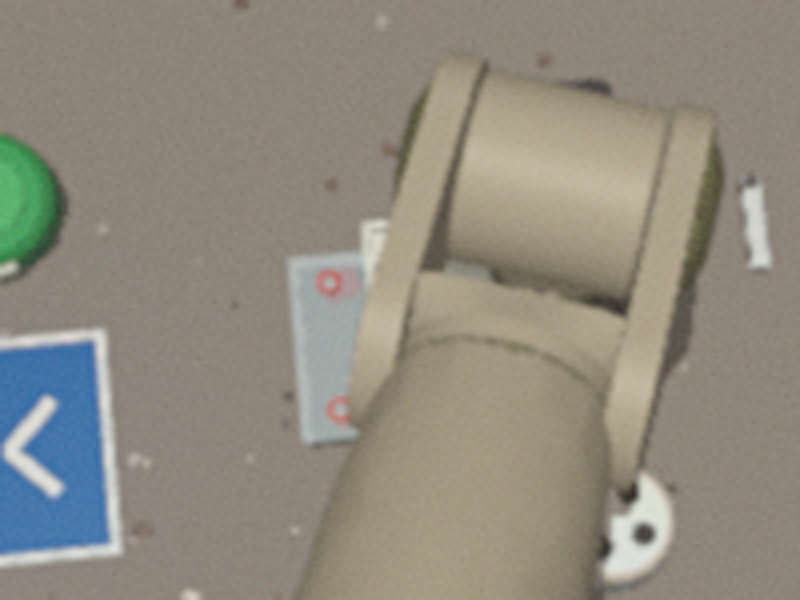

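Run:
```python
from h import *
t=lambda a,b:(180+a/4,120+b/4)
K=[('top',(.085,-.055,.035),t(288,257)),('top',(.085,.055,.035),t(304,444)),('top',(.035,-.055,.1),t(361,220)),('top',(.062,-.038,.036),t(330,283)),('top',(.062,.038,.036),t(342,409))]
p,r=fit(K,(.64,.05,1.6)); print(p.round(4),np.degrees(p[2]).round(1),r.round(1).tolist())
from p3 import *
for q in (p,(.640,.0545,np.radians(96.5))):
  print();replan(tuple(q),dict(s0=[0],r1=[(1.,0)],dr2=(1.5,2),h2=(112,113,114,115),dr3=(1.5,),c=(.08,.09,)),show=60)
```

```text
[0.6402 0.0536 1.7018] 97.5 [[-0.1, 0.3], [0.2, -0.5], [0.2, 0.4], [-0.2, -0.2], [-0.2, -0.0]]

(0.0394, 0, (1.0, 0), 'h1', 97.5, 'dr2', 1.5, 'h2', 112, 1.5, 0.08, 'a', 0.007, 'b', 0.102, {'holder': 0.039, 'case': 0.048, 'sjar': 0.357, 'clip': 0.123})
(0.0394, 0, (1.0, 0), 'h1', 97.5, 'dr2', 1.5, 'h2', 113, 1.5, 0.08, 'a', 0.013, 'b', 0.089, {'holder': 0.039, 'case': 0.048, 'sjar': 0.357, 'clip': 0.123})
(0.0394, 0, (1.0, 0), 'h1', 97.5, 'dr2', 1.5, 'h2', 113, 1.5, 0.09, 'a', 0.003, 'b', 0.089, {'holder': 0.039, 'case': 0.048, 'sjar': 0.357, 'clip': 0.123})
(0.0394, 0, (1.0, 0), 'h1', 97.5, 'dr2', 1.5, 'h2', 114, 1.5, 0.08, 'a', 0.019, 'b', 0.077, {'holder': 0.039, 'case': 0.048, 'sjar': 0.357, 'clip': 0.123})
(0.0394, 0, (1.0, 0), 'h1', 97.5, 'dr2', 1.5, 'h2', 114, 1.5, 0.09, 'a', 0.008, 'b', 0.078, {'holder': 0.039, 'case': 0.048, 'sjar': 0.357, 'clip': 0.123})
(0.0394, 0, (1.0, 0), 'h1', 97.5, 'dr2', 1.5, 'h2', 115, 1.5, 0.08, 'a', 0.023, 'b', 0.067, {'holder': 0.039, 'case': 0.048, 'sjar': 0.357, 'clip': 0.123})
(0.0394, 0, (1.0, 0), 'h1', 97.5, 'dr2', 1.5, 'h2', 115, 1.5, 0.09, 
[... 2939 characters left out ...]
, 0.009, 'b', 0.093, {'holder': 0.039, 'case': 0.048, 'sjar': 0.358, 'clip': 0.124})
(0.0389, 0, (1.0, 0), 'h1', 96.5, 'dr2', 2, 'h2', 114, 1.5, 0.08, 'a', 0.024, 'b', 0.083, {'holder': 0.039, 'case': 0.048, 'sjar': 0.358, 'clip': 0.124})
(0.0389, 0, (1.0, 0), 'h1', 96.5, 'dr2', 2, 'h2', 114, 1.5, 0.09, 'a', 0.014, 'b', 0.082, {'holder': 0.039, 'case': 0.048, 'sjar': 0.358, 'clip': 0.124})
(0.0389, 0, (1.0, 0), 'h1', 96.5, 'dr2', 2, 'h2', 115, 1.5, 0.08, 'a', 0.028, 'b', 0.073, {'holder': 0.039, 'case': 0.048, 'sjar': 0.358, 'clip': 0.124})
(0.0389, 0, (1.0, 0), 'h1', 96.5, 'dr2', 2, 'h2', 115, 1.5, 0.09, 'a', 0.018, 'b', 0.072, {'holder': 0.039, 'case': 0.048, 'sjar': 0.358, 'clip': 0.124})
```

Emit:
{"op": "drive_tool", "data": {"hand": [0.75,0.75,0.75,0.75,0.75,0.75,0.75,0.75,0.75,0.75,0.75,0.75], "travel": [[0,-5,0],[0,-5,0],[0.8,-5,0],[0.8,-5,0],[0.8,-5,0],[0.8,-5,0],[0.8,-5,0],[0.8,-5,0],[0.8,-5,0],[0.8,-5,0],[0,-5,0],[0,-5,0]], "twist": [0,0,-2,-2,-2,-2,-2,-2,-2,-2,0,0]}}

```text
time: 15.73
tcp_pos: [0.6396, 0.0432, 0.0777]
tcp_rot: [3.083, 0.604, 0.001]
force: [1.3, -1.7, 5.8]
gripper_width: 0.0661
```

Emit:
{"op": "drive_tool", "data": {"hand": [0.75,0.75,0.75,0.75,0.75,0.75,0.75,0.75,0.75,0.75,0.75,0.75], "travel": [[0,-5,0],[0,-5,0],[0,-5,0],[0,-5,0],[0,-5,0],[0,-5,0],[0,-5,0],[0,-5,0],[0,-5,0],[0,-5,0],[0,-5,0],[0,-5,0]], "twist": [0,0,0,0,0,0,0,0,0,0,0,0]}}

```text
time: 16.73
tcp_pos: [0.6167, 0.0987, 0.0777]
tcp_rot: [3.083, 0.604, -0.0]
force: [-0.0, -2.9, 7.1]
gripper_width: 0.0662
```

Run:
```python
from h import *
p,R=tool()
h=np.arctan2(R[1,0],R[0,0])+np.pi/2; q=p[:2]+.071*np.array([np.cos(h),np.sin(h)])+.0012*R[:2,0]; print('pred ref',q,np.degrees(h))
shot('wrist','m_w.png'); shot('top','m_t.png',(120,120,320,270),4); shot('scene','m_s.png',(360,190,560,340),4)
from p3 import *
replan((q[0],q[1],h),dict(s0=[0],r1=[(1.,0)],dr2=(1.5,2),h2=range(104,118),dr3=(1.,1.5,2),c=(.07,.09)),show=12)
```

```text
t 16.73 tcp [0.6167 0.0987 0.0777] xang 22.16 zdn [-0. -0. -1.] F [-0.   -2.86  7.15] w 0.0662 j [-0.03  0.67  1.35 -0.    1.13 -0.42]
pred ref [0.59106464 0.16491394] 112.16051519119353
(0.1042, 0, (1.0, 0), 'h1', 112.2, 'dr2', 1.5, 'h2', 104, 1.0, 0.07, 'a', 0.029, 'b', 0.005, {'holder': 0.104, 'case': 0.048, 'sjar': 0.463, 'clip': 0.245})
(0.1042, 0, (1.0, 0), 'h1', 112.2, 'dr2', 1.5, 'h2', 104, 1.5, 0.07, 'a', 0.024, 'b', 0.021, {'holder': 0.104, 'case': 0.048, 'sjar': 0.463, 'clip': 0.245})
(0.1042, 0, (1.0, 0), 'h1', 112.2, 'dr2', 1.5, 'h2', 104, 2, 0.07, 'a', 0.022, 'b', 0.03, {'holder': 0.104, 'case': 0.048, 'sjar': 0.463, 'clip': 0.245})
(0.1042, 0, (1.0, 0), 'h1', 112.2, 'dr2', 1.5, 'h2', 105, 1.0, 0.07, 'a', 0.029, 'b', 0.004, {'holder': 0.104, 'case': 0.048, 'sjar': 0.463, 'clip': 0.245})
(0.1042, 0, (1.0, 0), 'h1', 112.2, 'dr2', 1.5, 'h2', 105, 1.5, 0.07, 'a', 0.021, 'b', 0.024, {'holder': 0.104, 'case': 0.048, 'sjar': 0.463, 'clip': 0.245})
(0.1042, 0, (1.0, 0), 'h1', 112.2, 'dr2', 1.5, 'h2', 105, 2, 0.07, 'a', 0.018, 'b', 0.035, {'holder': 0.104, 'case': 0.048, 'sjar':
[... 260 characters left out ...]
, 'b', 0.028, {'holder': 0.104, 'case': 0.048, 'sjar': 0.463, 'clip': 0.245})
(0.1042, 0, (1.0, 0), 'h1', 112.2, 'dr2', 1.5, 'h2', 106, 2, 0.07, 'a', 0.012, 'b', 0.041, {'holder': 0.104, 'case': 0.048, 'sjar': 0.463, 'clip': 0.245})
(0.1042, 0, (1.0, 0), 'h1', 112.2, 'dr2', 1.5, 'h2', 107, 1.0, 0.07, 'a', 0.028, 'b', 0.001, {'holder': 0.104, 'case': 0.048, 'sjar': 0.463, 'clip': 0.245})
(0.1042, 0, (1.0, 0), 'h1', 112.2, 'dr2', 1.5, 'h2', 107, 1.5, 0.07, 'a', 0.012, 'b', 0.034, {'holder': 0.104, 'case': 0.048, 'sjar': 0.463, 'clip': 0.245})
(0.1042, 0, (1.0, 0), 'h1', 112.2, 'dr2', 1.5, 'h2', 107, 2, 0.07, 'a', 0.004, 'b', 0.05, {'holder': 0.104, 'case': 0.048, 'sjar': 0.463, 'clip': 0.245})
```

View pics/m_w.png

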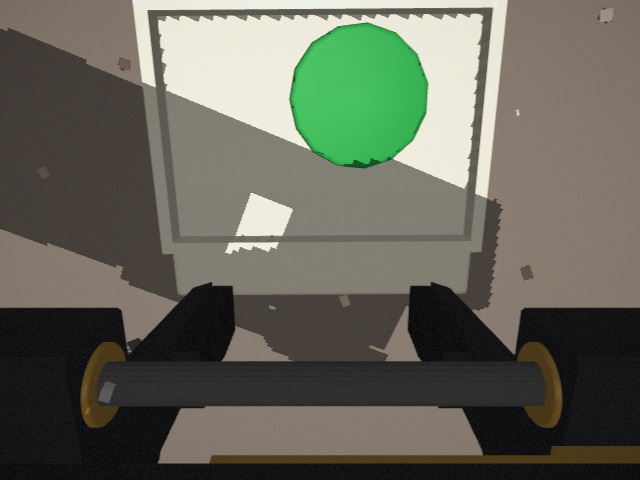

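View pics/m_t.png

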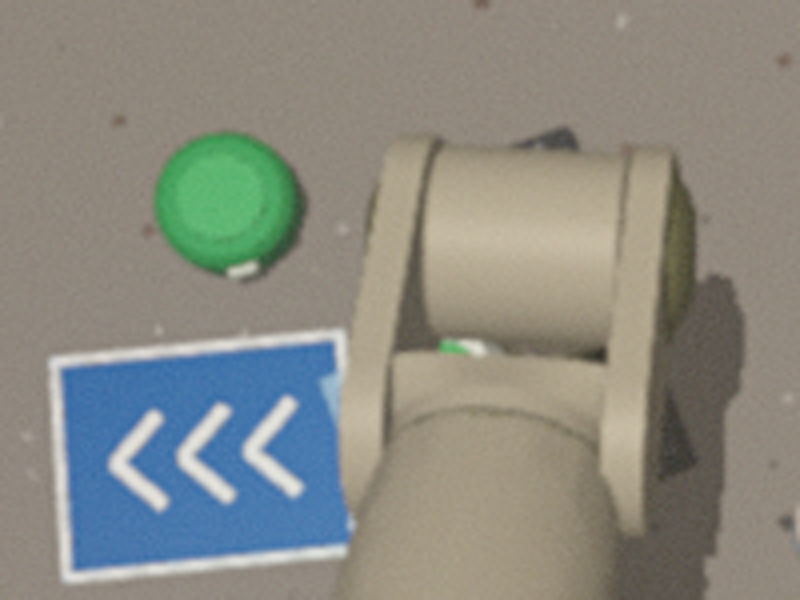

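View pics/m_s.png

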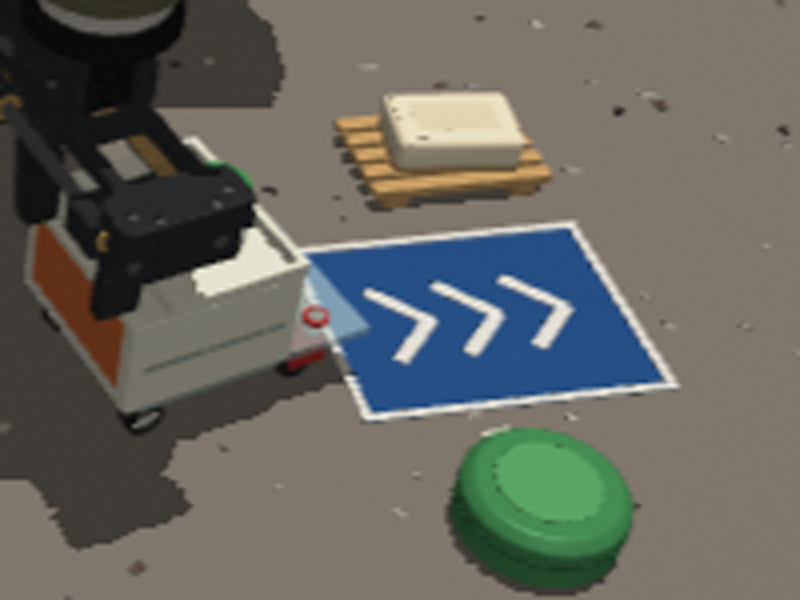

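Run:
```python
from h import *
s=lambda a,b:(360+a/4,190+b/4)
K=[('scene',(.085,-.055,.035),s(369,327)),('scene',(.062,-.038,.036),s(316,316)),('scene',(-.065,-.055,.03),s(121,411)),('scene',(.035,-.055,.1),s(308,262)),('scene',(.035,-.055,.03),s(291,348))]
p,r=fit(K,(.59,.165,1.95)); print(p.round(4),np.degrees(p[2]).round(1),r.round(1).tolist())
from plan import *
for h0 in (112.2,113):
 for q in ((.591,.1649),p[:2]):
  A=st((q[0],q[1],np.radians(h0)),-.045); G=st((.567,.3294,np.radians(97)),-.045)
  for dr in (1.,1.2,1.5):
    R=.005/np.radians(dr); e=arc(A,R,np.radians(97)-A[2]); d=np.array(G[:2])-e[:2]
    M=np.array([[np.cos(A[2]),np.cos(G[2])],[np.sin(A[2]),np.sin(G[2])]]); print(h0,dr,np.linalg.solve(M,d).round(4))
```

```text
[0.5855 0.1659 1.9443] 111.4 [[0.2, -0.3], [-0.0, -0.2], [-0.0, -0.1], [0.4, -0.4], [-0.7, 2.4]]
112.2 1.0 [0.0212 0.0691]
112.2 1.2 [0.0275 0.0755]
112.2 1.5 [0.0339 0.0818]
112.2 1.0 [0.001  0.0869]
112.2 1.2 [0.0073 0.0933]
112.2 1.5 [0.0137 0.0996]
113 1.0 [0.0184 0.0678]
113 1.2 [0.0251 0.0745]
113 1.5 [0.0318 0.0812]
113 1.0 [-0.0008  0.0846]
113 1.2 [0.0059 0.0913]
113 1.5 [0.0126 0.098 ]
```

Emit:
{"op": "drive_tool", "data": {"hand": [0.75,0.75,0.75,0.75,0.75,0.75,0.75,0.75,0.75,0.75,0.75,0.75], "travel": [[0,-5,0],[0,-5,0],[0,-5,0],[0,-5,0],[0,-5,0],[-0.6,-5,0],[-0.6,-5,0],[-0.6,-5,0],[-0.6,-5,0],[-0.6,-5,0],[-0.6,-5,0],[-0.6,-5,0]], "twist": [0,0,0,0,0,1.5,1.5,1.5,1.5,1.5,1.5,1.5]}}

```text
time: 17.88
tcp_pos: [0.5926, 0.1539, 0.0776]
tcp_rot: [3.125, 0.317, -0.0]
force: [-0.1, -2.2, 5.6]
gripper_width: 0.0659
```

Run:
```python
from h import *
p,R=tool()
h=np.arctan2(R[1,0],R[0,0])+np.pi/2; q=p[:2]+.071*np.array([np.cos(h),np.sin(h)])+.0012*R[:2,0]; print('pred ref',q,np.degrees(h))
d=q-np.array([.567,.3294]);g=np.radians(97); print('rel mat: along',d@[np.cos(g),np.sin(g)],'left',d@[-np.sin(g),np.cos(g)])
shot('wrist','n_w.png'); shot('top','n_t.png',(100,120,300,270),4); shot('scene','n_s.png',(380,190,560,325),4)
```

```text
t 17.88 tcp [0.5926 0.1539 0.0776] xang 11.59 zdn [-0. -0. -1.] F [-0.08 -2.19  5.6 ] w 0.0659 j [ 0.06  0.64  1.39 -0.    1.11 -0.14]
pred ref [0.57954499 0.22373752] 101.5892207501404
rel mat: along -0.1064037391456166 left 0.00042553705577606045
```

View pics/n_s.png

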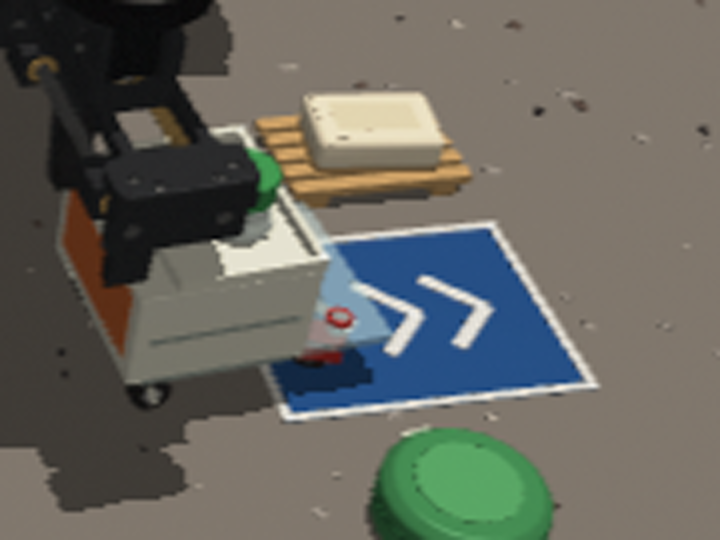

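View pics/n_t.png

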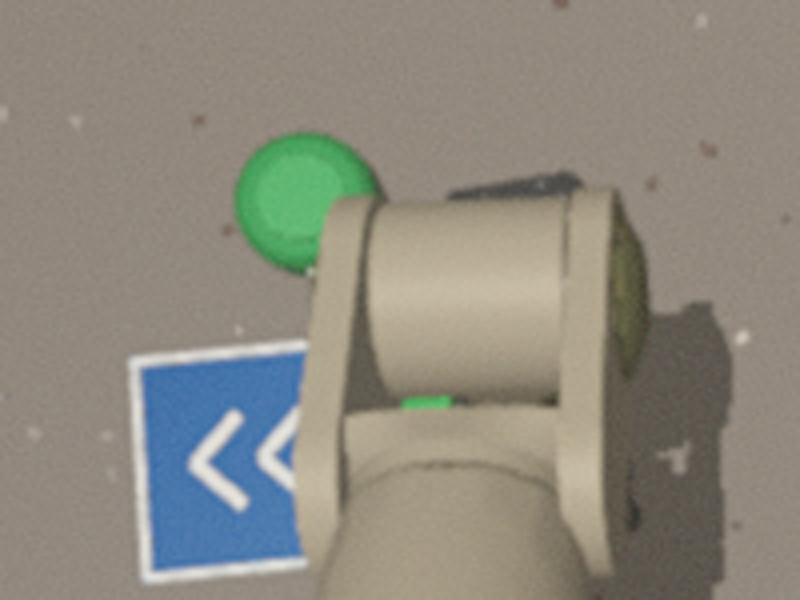

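View pics/n_w.png

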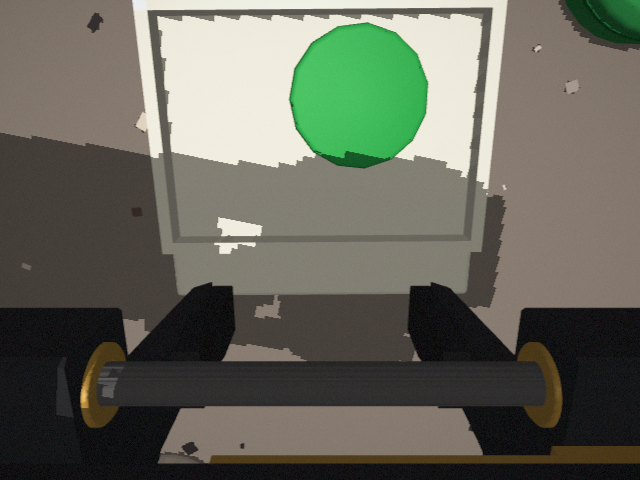

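Run:
```python
from h import *
s=lambda a,b:(380+a/4,190+b/4)
K=[('scene',(.085,-.055,.035),s(393,343)),('scene',(.062,-.038,.036),s(340,318)),('scene',(-.065,-.055,.03),s(128,385)),('scene',(.035,-.055,.1),s(329,257)),('scene',(.085,.055,.035),s(302,203))]
p,r=fit(K,(.58,.22,1.8)); print(p.round(4),np.degrees(p[2]).round(1),r.round(1).tolist())
g=np.radians(97); d=p[:2]-np.array([.5646,.3307]); print('rel scene mat',d@[np.cos(g),np.sin(g)],d@[-np.sin(g),np.cos(g)])
# wrist: case check, and wrist jar
print(wrel((359,93),.128))
```

```text
[0.5772 0.2239 1.7794] 102.0 [[-0.0, -2.0], [-0.2, 0.1], [-0.6, 0.5], [0.3, 0.6], [0.5, -0.3]]
rel scene mat -0.10753747649561159 0.0005060814998391397
(array([ 10.1, -74.8, -50.4]), array([0.5873, 0.2298, 0.128 ]))
```

Emit:
{"op": "drive_tool", "data": {"hand": [0.75,0.75,0.75,0.75,0.75,0.75,0.75,0.75,0.75,0.75,0.75], "travel": [[0,-5,0],[0,-5,0],[0,-5,0],[0,-5,0],[0,-5,0],[-0.4,-5,0],[-0.4,-5,0],[-0.4,-5,0],[-0.4,-5,0],[-0.4,-5,0],[0,-5,0]], "twist": [0,0,0,0,0,0.9,0.9,0.9,0.9,0.9,0]}}

```text
time: 18.95
tcp_pos: [0.5808, 0.2077, 0.0776]
tcp_rot: [3.135, 0.195, -0.0]
force: [-0.1, -2.8, 6.6]
gripper_width: 0.0659
```

Run:
```python
from h import *
p,R=tool()
h=np.arctan2(R[1,0],R[0,0])+np.pi/2; q=p[:2]+.071*np.array([np.cos(h),np.sin(h)])+.0012*R[:2,0]; print('pred ref',q,np.degrees(h))
d=q-np.array([.567,.3294]);g=np.radians(97); print('rel mat: along',d@[np.cos(g),np.sin(g)],'left',d@[-np.sin(g),np.cos(g)])
shot('wrist','o_w.png'); shot('top','o_t.png',(100,120,300,270),4); shot('scene','o_s.png',(390,190,560,310),4.7)
```

```text
t 18.95 tcp [0.5808 0.2077 0.0776] xang 7.11 zdn [-0. -0. -1.] F [-0.07 -2.84  6.62] w 0.0659 j [ 0.15  0.65  1.38 -0.    1.11  0.03]
pred ref [0.57315727 0.27825257] 97.1101781587498
rel mat: along -0.05151656591181079 left 0.00012192969815931148
```

View pics/o_s.png

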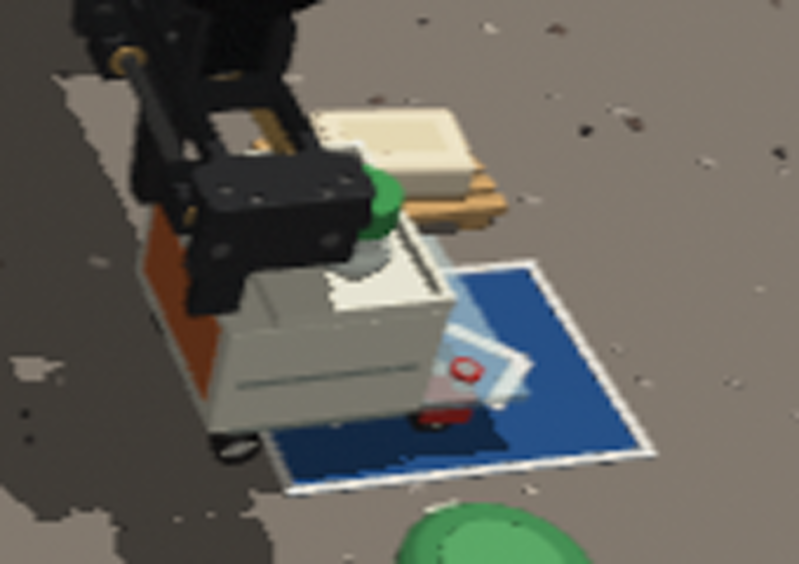

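View pics/o_t.png

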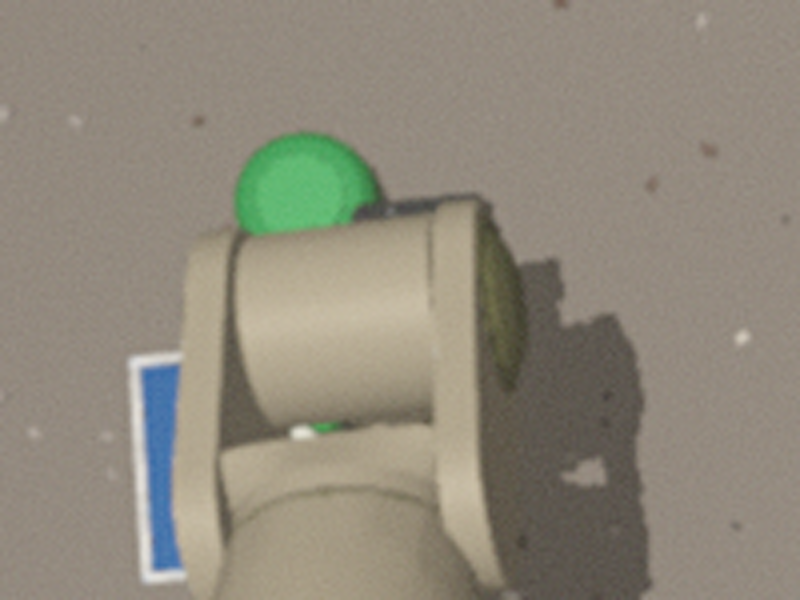

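Emit:
{"op": "drive_tool", "data": {"hand": [0.75,0.75,0.75,0.75,0.75,0.75,0.75,0.75,0.75,0.75,0.75,0.75], "travel": [[0,-5,0],[0,-5,0],[0,-5,0],[0,-5,0],[0,-5,0],[0,-5,0],[0,-4,0],[0,-4,0],[0,-3,0],[0,-2,0],[0,-1,0],[0,0,0]], "twist": [0,0,0,0,0,0,0,0,0,0,0,0]}}

```text
time: 20.1
tcp_pos: [0.5751, 0.2515, 0.0776]
tcp_rot: [-3.135, -0.197, 0.001]
force: [-0.3, -1.0, 5.8]
gripper_width: 0.066
```

Run:
```python
from h import *
p,R=tool()
h=np.arctan2(R[1,0],R[0,0])+np.pi/2; q=p[:2]+.071*np.array([np.cos(h),np.sin(h)])+.0012*R[:2,0]; print('pred ref',q,np.degrees(h))
d=q-np.array([.567,.3294]);g=np.radians(97); print('rel mat: along',d@[np.cos(g),np.sin(g)],'left',d@[-np.sin(g),np.cos(g)])
shot('wrist','q_w.png'); shot('scene','q_s.png',(390,190,560,310),4.7)
```

```text
t 20.1 tcp [0.5751 0.2515 0.0776] xang 7.18 zdn [-0.001  0.    -1.   ] F [-0.31 -1.05  5.77] w 0.066 j [0.23 0.67 1.34 0.   1.13 0.1 ]
pred ref [0.56739063 0.32211171] 97.17698637543411
rel mat: along -0.007281573391005981 left 0.0005004978179835858
```

View pics/q_s.png

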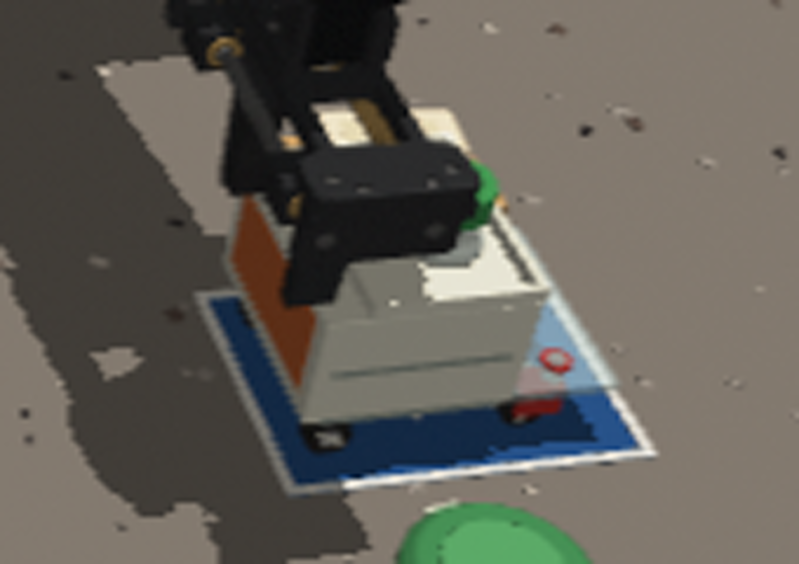

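View pics/q_w.png

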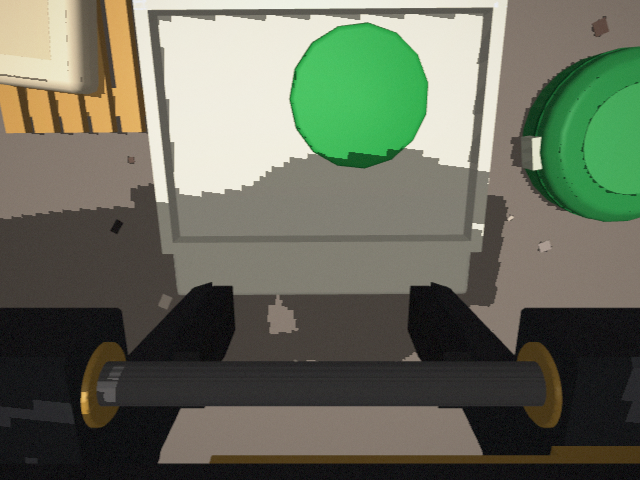

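Run:
```python
from h import *
s=lambda a,b:(390+a/4.7,190+b/4.7)
K=[('scene',(.085,-.055,.035),s(618,386)),('scene',(.062,-.038,.036),s(556,359)),('scene',(-.065,-.055,.03),s(300,420)),('scene',(.035,-.055,.1),s(550,289)),('scene',(-.065,.055,.092),s(240,197))]
p,r=fit(K,(.567,.32,1.69)); print(p.round(4),np.degrees(p[2]).round(1),r.round(1).tolist())
M=[('scene',(.098,-.068,0),s(656,453)),('scene',(-.078,-.068,0),s(293,495)),('scene',(-.078,.068,0),s(196,294))]
m,r=fit(M,(.567,.32,1.69)); print(m.round(4),np.degrees(m[2]).round(1),r.round(1).tolist())
g=m[2]; d=p[:2]-m[:2]; print('rel',d@[np.cos(g),np.sin(g)],d@[-np.sin(g),np.cos(g)])
```

```text
[0.5652 0.321  1.7065] 97.8 [[-0.0, -0.5], [-0.4, 0.5], [0.1, 1.4], [0.1, 0.0], [0.1, -6.8]]
[0.5643 0.331  1.7064] 97.8 [[0.3, 0.0], [-0.1, 0.0], [-0.2, -0.1]]
rel -0.010007735594803566 0.00046680431484788986
```

Emit:
{"op": "drive_tool", "data": {"hand": [0.75,0.75,0.75,0.75,0.75,0.75], "travel": [[0,-2,0],[0,-2,0],[0,-2,0],[0,-1,0],[0,0,0],[0,0,0]], "twist": [0,0,0,0,0,0]}}

```text
time: 20.7
tcp_pos: [0.5742, 0.2584, 0.0776]
tcp_rot: [-3.135, -0.196, 0.001]
force: [-1.0, -1.0, 5.2]
gripper_width: 0.0665
```

Emit:
{"op": "drive_tool", "data": {"hand": [0.75,0.75,0.75,0.75,0.75,0.75,0.75,0.75,0.75,0.75,0.75,0.75], "travel": [[0,2,0],[0,5,0],[0,10,0],[0,20,0],[0,25,0],[0,25,0],[0,25,0],[0,25,0],[0,25,0],[0,20,0],[0,10,0],[0,5,0]], "twist": [0,0,0,0,0,0,0,0,0,0,0,0]}}

```text
time: 21.7
tcp_pos: [0.5988, 0.0613, 0.0767]
tcp_rot: [-3.135, -0.193, 0.002]
force: [-0.2, -0.3, -0.7]
gripper_width: 0.0662
```

Run:
```python
from h import *
p,R=tool()
shot('top','r_t.png',(90,130,250,320),4); shot('scene','r_s.png',(400,190,560,310),5); shot('top','r_tf.png');
```

```text
t 21.7 tcp [0.5988 0.0613 0.0767] xang 7.06 zdn [-0.002  0.    -1.   ] F [-0.25 -0.29 -0.72] w 0.0662 j [-0.09  0.62  1.43 -0.    1.09 -0.22]
```

View pics/r_s.png

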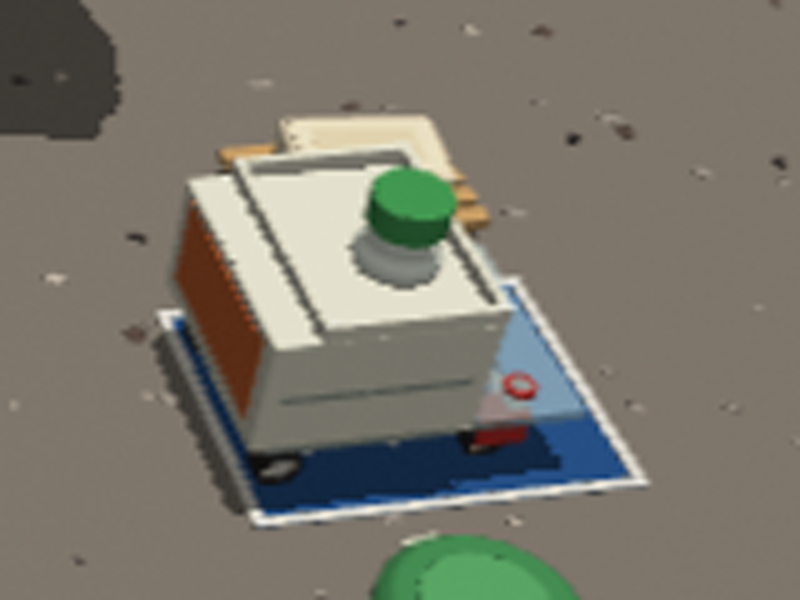

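View pics/r_t.png

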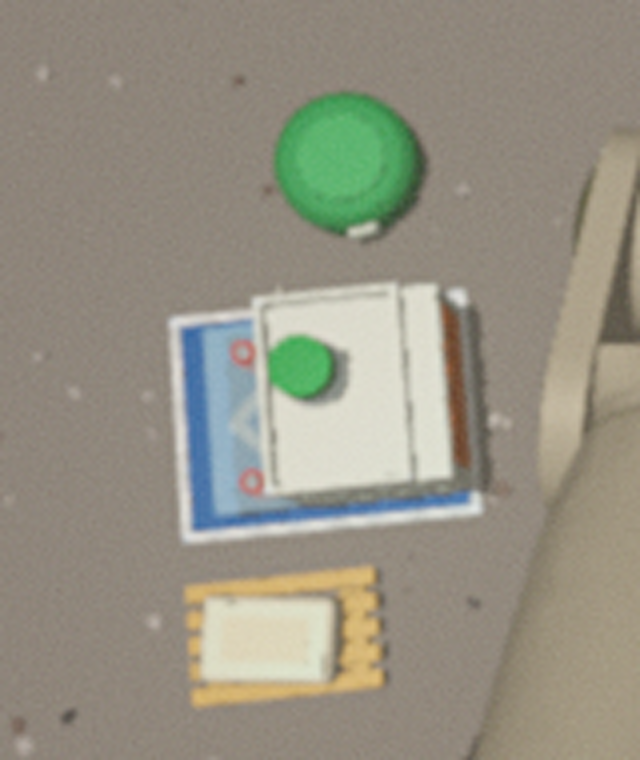

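View pics/r_tf.png

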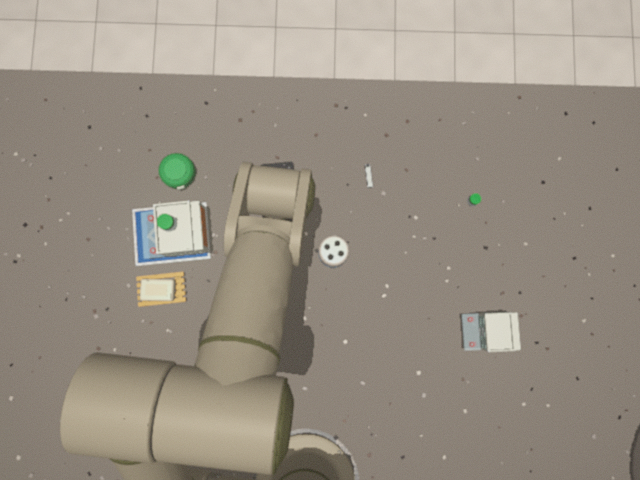

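Run:
```python
from h import *
t=lambda a,b:(90+a/4,130+b/4); s=lambda a,b:(400+a/5,190+b/5)
KT=[('top',(.035,-.055,.1),t(252,298)),('top',(.035,.055,.1),t(266,496)),('top',(-.065,-.055,.092),t(438,284)),('top',(-.065,.055,.092),t(453,480)),('top',(.062,-.038,.036),t(242,352)),('top',(.062,.038,.036),t(252,482)),('top',(.085,.055,.035),t(215,517))]
KS=[('scene',(.085,-.055,.035),s(584,415)),('scene',(.062,-.038,.036),s(520,385)),('scene',(-.065,-.055,.03),s(246,449)),('scene',(.035,-.055,.1),s(512,309)),('scene',(-.065,-.055,.092),s(274,349)),('scene',(-.065,.055,.092),s(190,182)),('scene',(.035,.055,.1),s(407,150))]
MT=[('top',(.098,-.068,0),t(169,317)),('top',(.098,.068,0),t(184,543)),('top',(-.078,.068,0),t(482,512))]
MS=[('scene',(.098,-.068,0),s(649,482)),('scene',(-.078,-.068,0),s(254,527)),('scene',(-.078,.068,0),s(157,313))]
for K,M in ((KT,MT),(KS,MS),(KT+KS,MT+MS)):
    p,r=fit(K,(.567,.32,1.69)); m,r2=fit(M,(.567,.32,1.69)); g=m[2]; d=p[:2]-m[:2]
    print(p.round(4),m.round(4),'rel',(d@[np.cos(g),np.sin(g)]).round(4),(d@[-np.sin(g),np.cos(g)]).round(4),'dth',np.degrees(p[2]-g).round(2),abs(r).max().round(1),abs(r2).max().round(1))
    print(r.round(1).tolist())
```

```text
[0.5671 0.3107 1.6965] [0.5684 0.3289 1.7001] rel -0.0179 0.0037 dth -0.2 0.5 0.5
[[0.2, 0.2], [-0.1, -0.1], [-0.3, -0.0], [-0.3, -0.3], [0.5, 0.4], [0.1, 0.1], [-0.0, -0.3]]
[0.5667 0.3117 1.6936] [0.5647 0.33   1.6979] rel -0.0184 0.0003 dth -0.25 1.3 0.6
[[0.5, -0.4], [-0.2, 0.7], [0.0, 1.3], [0.2, 0.4], [-0.1, -0.2], [-0.7, -1.1], [0.3, -1.3]]
[0.5671 0.3111 1.6971] [0.5671 0.3291 1.6957] rel -0.0178 0.0023 dth 0.08 1.5 1.3
[[-0.0, 0.2], [-0.3, -0.1], [-0.5, -0.0], [-0.5, -0.3], [0.3, 0.4], [-0.1, 0.1], [-0.2, -0.3], [0.3, -0.4], [-0.4, 0.8], [-0.1, 1.5], [0.0, 0.5], [-0.2, 0.1], [-1.0, -0.9], [-0.0, -1.2]]
```

Run:
```python
from h import *
from plan import st
c=st((.567,.311,np.radians(97.1)),-.065-.009)
p,R=tool((c[0],c[1],.088))
j=unproj('top',(90+302/4,130+365/4),.128); g=np.radians(97.1); d=j[:2]-np.array([.567,.311]); print('jar rel caddy',d@[np.cos(g),np.sin(g)],d@[-np.sin(g),np.cos(g)])
j0=np.array([.5464,-.3368])-np.array([.538,-.3447]); g=np.radians(102.6); print('jar0',j0@[np.cos(g),np.sin(g)],j0@[-np.sin(g),np.cos(g)])
shot('wrist','s_w.png')
# finger geometry in wrist image: rays at y offset
c_=cam('wrist'); f,cx,cy,e,Rc=c_
Rt=R
for z in (-22,0,10,20,40): 
    P=p+R@np.array([-.0331,-.009,z/1000*1.0]); print('tool z',z,proj('wrist',P,c_).round(0))
```

```text
t 21.85 tcp [0.5989 0.0632 0.077 ] xang 7.17 zdn [-0.001  0.    -1.   ] F [0.6  0.22 0.22] w 0.0664 j [-0.09  0.62  1.43  0.    1.09 -0.21]
delta tool mm [  -0.9 -175.9  -10.9]
jar rel caddy 0.002048867648183707 -0.009894338283081958
jar0 0.0058773391915851745 -0.00992103240731813
tool z -22 [226. 292.]
tool z 0 [237. 270.]
tool z 10 [242. 261.]
tool z 20 [246. 254.]
tool z 40 [253. 241.]
```

View pics/s_w.png

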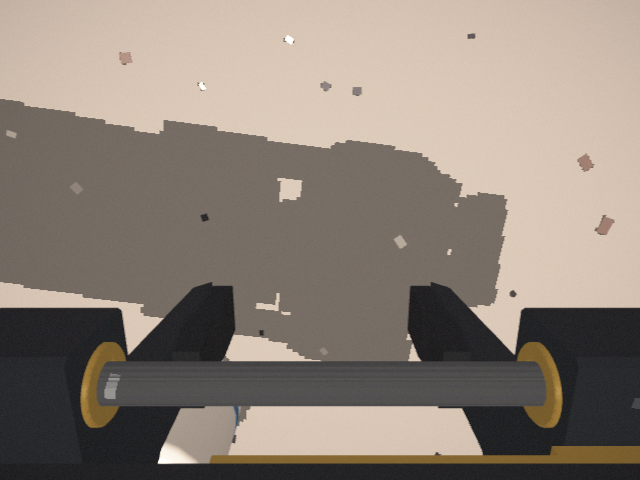

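Emit:
{"op": "drive_tool", "data": {"hand": [0.75,0.75,0.75,0.75,0.75,0.75,0.75,0.75,0.75,0.75], "travel": [[-1,0,-10],[0,0,-9],[0,-20,0],[0,-25,0],[0,-25,0],[0,-25,0],[0,-20,0],[0,-10,0],[0,-5,0],[0,0,0]], "twist": [0,0,0,0,0,0,0,0,0,0]}}

```text
time: 22.73
tcp_pos: [0.5821, 0.1921, 0.0968]
tcp_rot: [3.135, 0.198, 0.001]
force: [-0.9, -0.3, -0.3]
gripper_width: 0.0662
```

Run:
```python
from h import *
from plan import st
c=st((.567,.311,np.radians(97.1)),-.065-.009)
p,R=tool((c[0],c[1],.096))
shot('wrist','u_w.png'); shot('scene','u_s.png',(390,170,560,310),4.7)
```

```text
t 22.73 tcp [0.5821 0.1921 0.0968] xang 7.23 zdn [ 0.001  0.    -1.   ] F [-0.9  -0.35 -0.35] w 0.0662 j [ 0.13  0.62  1.37 -0.    1.15  0.  ]
delta tool mm [ -0.2 -45.8   0.8]
```

View pics/u_w.png

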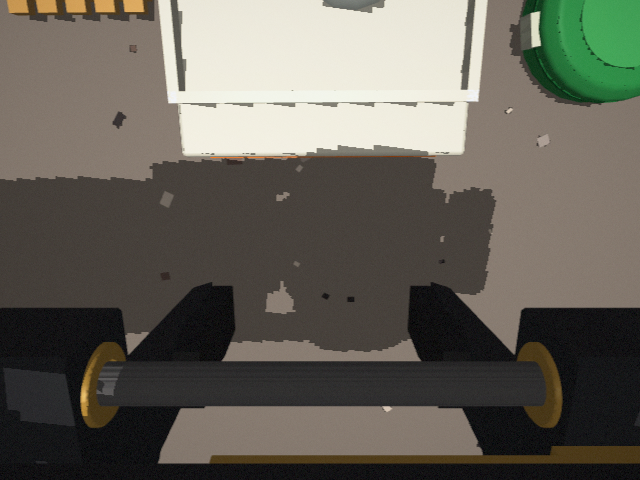

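View pics/u_s.png

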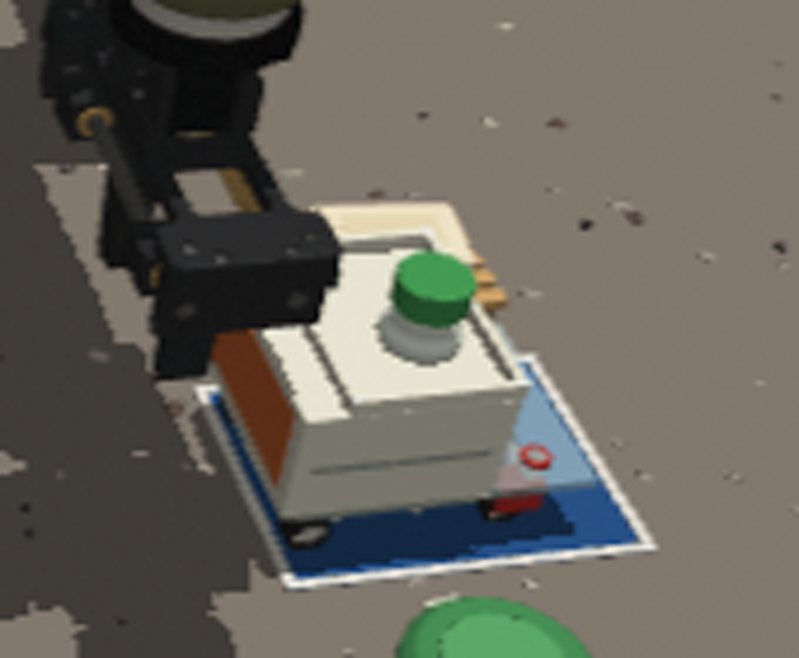

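Emit:
{"op": "drive_tool", "data": {"hand": [0.75,0.75,0.75,0.75,0.75,0.75,0.75,0.75,0.75,0.75,0.75,0.75], "travel": [[0,-5,0],[0,-5,0],[0,-5,0],[0,-5,0],[0,-5,0],[0,-4,0],[0,-4,0],[0,-3,0],[0,-3,0],[0,-2,0],[0,0,0],[0,0,0]], "twist": [0,0,0,0,0,0,0,0,0,0,0,0]}}

```text
time: 23.83
tcp_pos: [0.577, 0.2322, 0.0963]
tcp_rot: [3.135, 0.196, 0.0]
force: [0.3, -0.7, -0.4]
gripper_width: 0.0664
```

Run:
```python
from h import *
from plan import st
c=st((.567,.311,np.radians(97.1)),-.065-.009)
p,R=tool((c[0],c[1],.096))
shot('wrist','v_w.png'); shot('scene','v_s.png',(390,170,560,310),4.7)
```

```text
t 23.83 tcp [0.577  0.2322 0.0963] xang 7.16 zdn [ 0. -0. -1.] F [ 0.31 -0.73 -0.41] w 0.0664 j [ 0.19  0.64  1.34 -0.    1.16  0.07]
delta tool mm [-0.2 -5.5  0.3]
```

View pics/v_w.png

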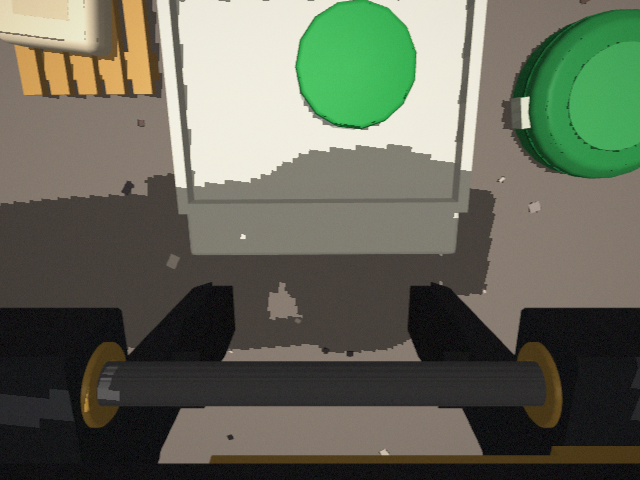

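View pics/v_s.png

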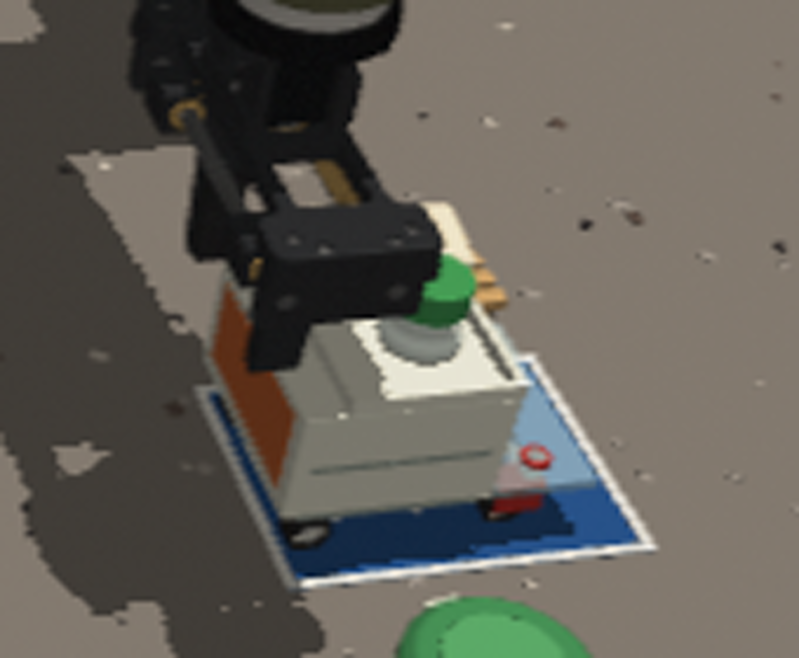

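Run:
```python
from h import *
print(wrel((190,253),.092)[0],wrel((457,253),.092)[0],wrel((356,64),.128)[0])
```

```text
[-53.2 -14.4   4.3] [ 56.9 -14.3   4.3] [ 10.8 -83.4 -31.7]
```

Emit:
{"op": "drive_tool", "data": {"hand": [0.75,0.75,0.75,0.75,0.75,0.75,0.75,0.75], "travel": [[0,-2,0],[0,-2,0],[0,-2,0],[0,-2,0],[0,-2,0],[0,-2,0],[0,-1,0],[0,0,0]], "twist": [0,0,0,0,0,0,0,0]}}

```text
time: 24.6
tcp_pos: [0.5753, 0.2453, 0.0963]
tcp_rot: [-3.135, -0.197, 0.0]
force: [-0.4, 0.2, 0.3]
gripper_width: 0.0659
```

Run:
```python
from h import *
p,R=tool()
shot('wrist','w_w.png'); shot('scene','w_s.png',(390,170,560,310),4.7)
```

```text
t 24.6 tcp [0.5753 0.2453 0.0963] xang 7.17 zdn [-0.  0. -1.] F [-0.36  0.23  0.32] w 0.0659 j [0.22 0.65 1.33 0.   1.16 0.09]
```

View pics/w_w.png

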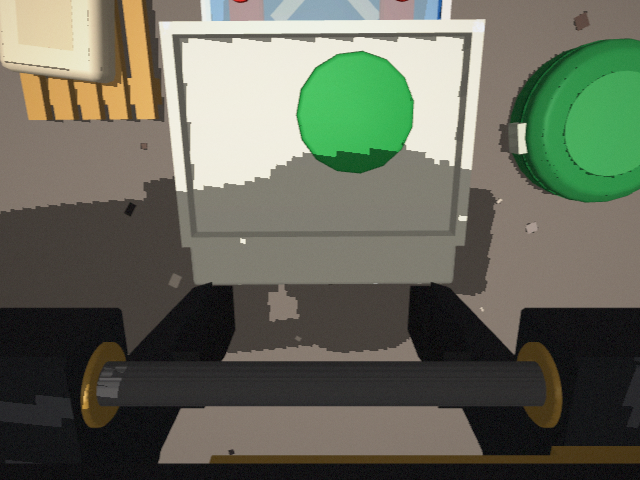

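View pics/w_s.png

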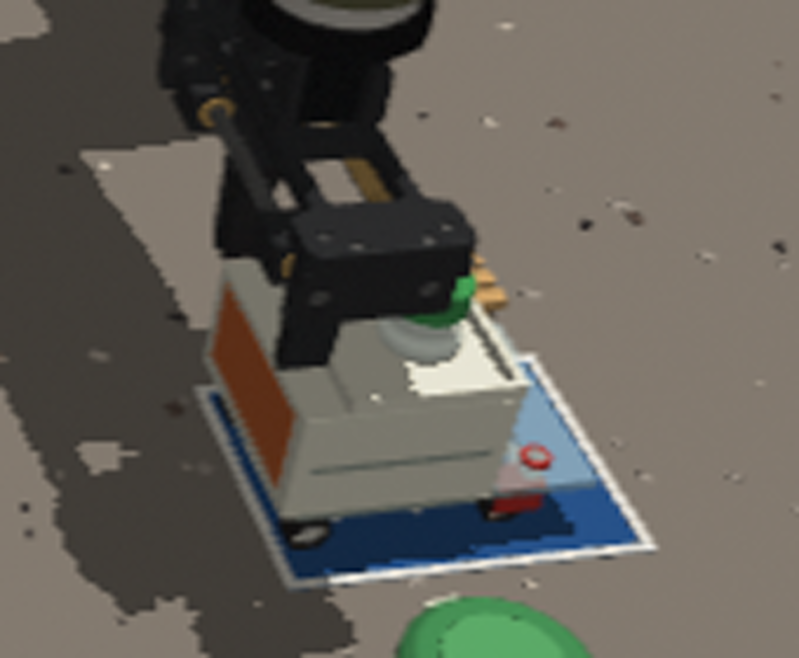

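Run:
```python
from h import *
p,R=tool()
c=cam('scene'); cw=cam('wrist')
for z in (22,10,0,-10,-14,-20,-40):
    for y in (-9,9):
        for x in (33,50):
            P=p+R@np.array([x,y,z])/1000; a=proj('scene',P,c); print(z,y,x,((a-[390,170])*4.7).round(0),'wrist',proj('wrist',P,cw).round(0))
```

```text
t 24.7 tcp [0.5754 0.2451 0.0963] xang 7.16 zdn [ 0. -0. -1.] F [ 0.03 -0.35 -0.16] w 0.066 j [ 0.22  0.65  1.33 -0.    1.16  0.09]
22 -9 33 [295. 416.] wrist [392. 252.]
22 -9 50 [308. 442.] wrist [429. 252.]
22 9 33 [256. 420.] wrist [390. 288.]
22 9 50 [269. 446.] wrist [426. 288.]
10 -9 33 [300. 396.] wrist [396. 261.]
10 -9 50 [313. 422.] wrist [436. 261.]
10 9 33 [260. 400.] wrist [394. 299.]
10 9 50 [273. 426.] wrist [433. 299.]
0 -9 33 [304. 379.] wrist [400. 269.]
0 -9 50 [318. 405.] wrist [442. 269.]
0 9 33 [264. 383.] wrist [398. 309.]
0 9 50 [278. 409.] wrist [439. 309.]
-10 -9 33 [308. 362.] wrist [405. 278.]
-10 -9 50 [322. 388.] wrist [449. 278.]
-10 9 33 [268. 366.] wrist [403. 321.]
-10 9 50 [282. 392.] wrist [446. 321.]
-14 -9 33 [310. 355.] wrist [407. 282.]
-14 -9 50 [324. 381.] wrist [453. 282.]
-14 9 33 [270. 359.] wrist [405. 326.]
-14 9 50 [283. 385.] wrist [449. 326.]
-20 -9 33 [313. 345.] wrist [410. 289.]
-20 -9 50 [327. 371.] wrist [458. 289.]
-20 9 33 [272. 348.] wrist [408. 333.]
-20 9 50 [286. 375.] wrist [453. 333.]
-40 -9 33 [321. 309.] wrist [423. 314.]
-40 -9 50 [336. 335.] wrist [477. 314.]
-40 9 33 [281. 313.] wrist [420. 364.]
-40 9 50 [295. 339.] wrist [472. 364.]
```

Run:
```python
import cv2
im=cv2.imread('pics/w_s.png'); c=im[180:440,180:500]; cv2.imwrite('pics/w_sz.png',cv2.resize(cv2.convertScaleAbs(c,alpha=1.8,beta=25),None,fx=2.4,fy=2.2,interpolation=cv2.INTER_CUBIC))
```

```text
(no output)
```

View pics/w_sz.png

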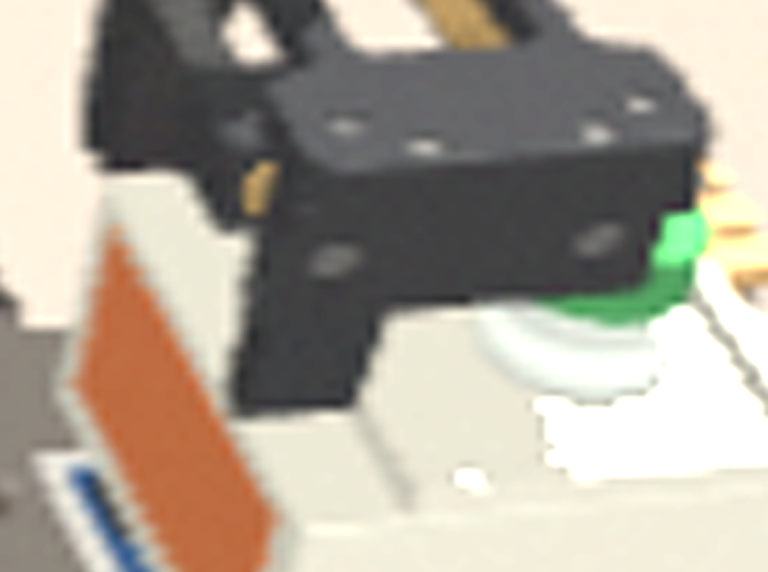

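The caddy did not move and nothing touched. The fingertips are really about 15 mm above the TCP, so they pass over the caddy's top edge. Earlier they only bore on that edge, and that is what dragged the caddy back on retreat. I back off, go lower, and push properly on the orange face.

Emit:
{"op": "drive_tool", "data": {"hand": [0.75,0.75,0.75,0.75,0.75,0.75,0.75,0.75,0.75,0.75], "travel": [[0,5,0],[0,10,0],[0,15,0],[0,5,0],[0,0,8],[0,0,10],[0,0,12],[0,0,10],[0,0,0],[0,0,0]], "twist": [0,0,0,0,0,0,0,0,0,0]}}

```text
time: 25.53
tcp_pos: [0.5793, 0.2106, 0.0553]
tcp_rot: [3.135, 0.197, -0.003]
force: [-0.3, 0.0, 0.6]
gripper_width: 0.0658
```

Run:
```python
from h import *
p,R=tool()
shot('wrist','x_w.png'); shot('scene','x_s.png',(390,170,560,310),4.7)
```

```text
t 25.53 tcp [0.5793 0.2106 0.0553] xang 7.18 zdn [-0.002 -0.    -1.   ] F [-0.29  0.05  0.59] w 0.0658 j [0.16 0.68 1.39 0.   1.07 0.03]
```

View pics/x_w.png

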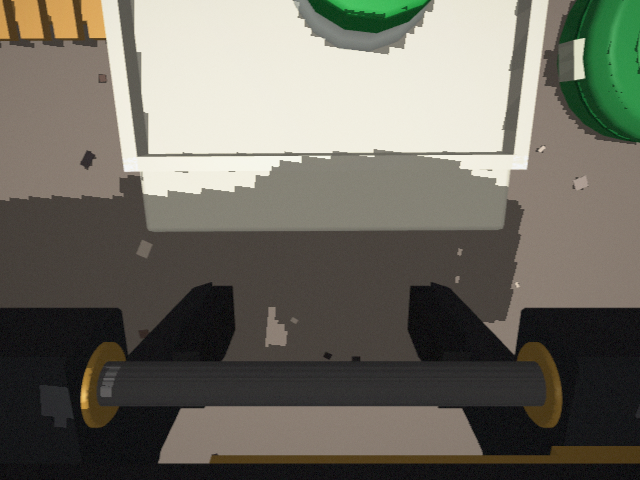

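View pics/x_s.png

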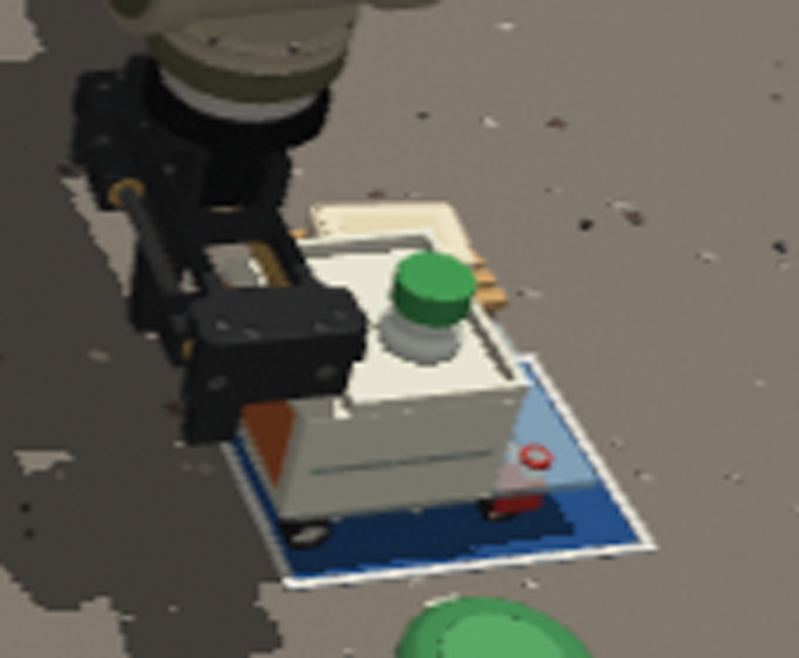

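Run:
```python
from h import *
p,R=tool()
c=cam('scene'); cw=cam('wrist')
for x in (60,94):
  for y in (-37,37):
    for z in (-15,-35,-42,-75):
        P=p+R@np.array([x,y,z])/1000; a=proj('scene',P,c); print(x,y,z,((a-[390,170])*4.7).round(0),'wrist',proj('wrist',P,cw).round(0))
print('edge',wrel((146,230),.092)[0],wrel((505,230),.092)[0])
```

```text
t 25.63 tcp [0.5799 0.2106 0.0566] xang 7.18 zdn [ 0.001  0.    -1.   ] F [0.25 0.43 0.43] w 0.066 j [0.16 0.68 1.39 0.   1.07 0.03]
60 -37 -15 [300. 464.] wrist [488. 210.]
60 -37 -35 [309. 431.] wrist [513. 224.]
60 -37 -42 [312. 419.] wrist [524. 230.]
60 -37 -75 [327. 361.] wrist [594. 271.]
60 37 -15 [135. 481.] wrist [468. 389.]
60 37 -35 [142. 447.] wrist [487. 425.]
60 37 -42 [144. 436.] wrist [495. 439.]
60 37 -75 [156. 378.] wrist [544. 532.]
94 -37 -15 [328. 520.] wrist [585. 210.]
94 -37 -35 [337. 487.] wrist [623. 224.]
94 -37 -42 [341. 475.] wrist [640. 230.]
94 -37 -75 [356. 417.] wrist [750. 271.]
94 37 -15 [159. 538.] wrist [553. 389.]
94 37 -35 [166. 504.] wrist [583. 425.]
94 37 -42 [169. 492.] wrist [595. 439.]
94 37 -75 [181. 434.] wrist [672. 532.]
edge [-53.1 -35.4 -35.5] [ 57.5 -35.3 -35.4]
```

Emit:
{"op": "drive_tool", "data": {"hand": [0.75,0.75,0.75,0.75,0.75,0.75,0.75,0.75,0.75,0.75,0.75,0.75], "travel": [[0,-5,0],[0,-5,0],[0,-5,0],[0,-4,0],[0,-3,0],[0,-3,0],[0,-3,0],[0,-3,0],[0,-3,0],[0,-3,0],[0,-1,0],[0,0,0]], "twist": [0,0,0,0,0,0,0,0,0,0,0,0]}}

```text
time: 26.63
tcp_pos: [0.575, 0.2484, 0.0563]
tcp_rot: [-3.135, -0.196, -0.0]
force: [-1.0, 1.0, 0.8]
gripper_width: 0.066
```

Run:
```python
from h import *
p,R=tool()
shot('wrist','y_w.png'); shot('scene','y_s.png',(390,170,560,310),4.7)
```

```text
t 26.63 tcp [0.575  0.2484 0.0563] xang 7.17 zdn [ 0.  0. -1.] F [-1.01  0.97  0.77] w 0.066 j [0.22 0.7  1.36 0.   1.09 0.1 ]
```

View pics/y_w.png

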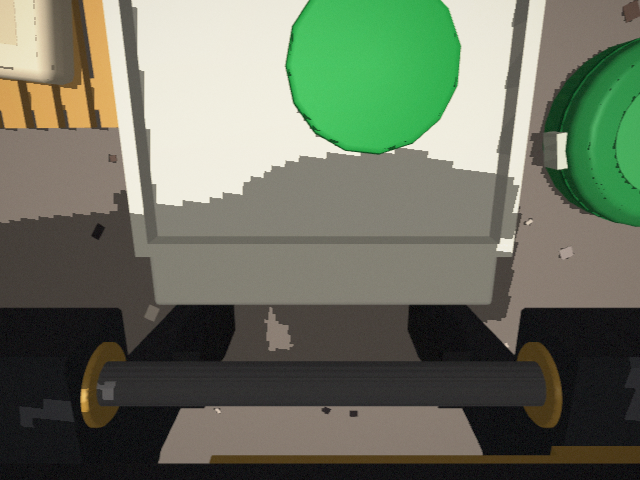

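View pics/y_s.png

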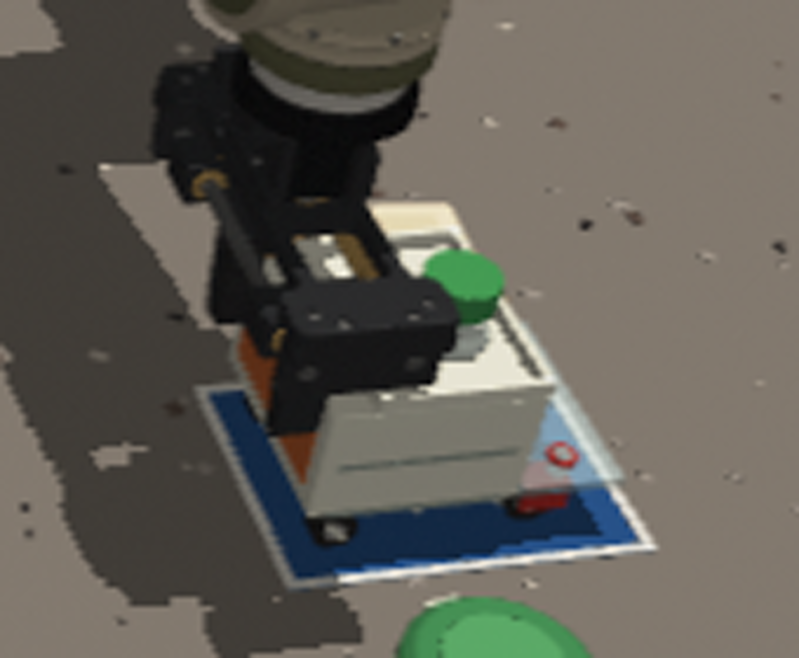

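Run:
```python
from h import *
def go(pts,mats,o=(390,170)):
    s=lambda q:(o[0]+q[0]/4.7,o[1]+q[1]/4.7)
    K=[('scene',L,s(q)) for L,q in zip([(.085,-.055,.035),(.035,-.055,.1),(-.065,-.055,.03),(.062,-.038,.036)],pts)]
    M=[('scene',L,s(q)) for L,q in zip([(.098,-.068,0),(-.078,-.068,0),(-.078,.068,0)],mats)]
    p,r=fit(K,(.567,.32,1.69)); m,r2=fit(M,(.567,.32,1.69)); g=m[2]; d=p[:2]-m[:2]
    print(p.round(4),m.round(4),'rel',(d@[np.cos(g),np.sin(g)]).round(4),(d@[-np.sin(g),np.cos(g)]).round(4),'dth',np.degrees(p[2]-g).round(2),r.round(1).tolist())
mats=[(657,547),(292,588),(196,389)]
go([(594,485),(527,382),(281,520),(536,457)],mats)
go([(622,479),(552,380),(312,516),(563,454)],mats)
print('edge',wrel((155,304),.092)[0],wrel((492,304),.092)[0])
```

```text
[0.5655 0.3118 1.692 ] [0.5643 0.331  1.7047] rel -0.0192 0.0014 dth -0.73 [[0.7, -1.0], [0.3, 0.6], [-0.7, 0.0], [-0.4, 0.1]]
[0.5634 0.3248 1.6947] [0.5643 0.331  1.7047] rel -0.0061 0.0017 dth -0.57 [[0.5, -0.5], [1.0, 0.2], [-1.3, 0.2], [-0.4, -0.0]]
edge [-53.  -10.6 -35.7] [ 56.1 -10.5 -35.7]
```

Emit:
{"op": "drive_tool", "data": {"hand": [0.75,0.75,0.75,0.75,0.75,0.75], "travel": [[0,-1,0],[0,-1.5,0],[0,-1.5,0],[0,-1,0],[0,0,0],[0,0,0]], "twist": [0,0,0,0,0,0]}}

```text
time: 27.23
tcp_pos: [0.5744, 0.2532, 0.0563]
tcp_rot: [-3.135, -0.196, -0.0]
force: [0.3, -0.3, 0.2]
gripper_width: 0.0664
```

Emit:
{"op": "drive_tool", "data": {"hand": [0.75,0.75,0.75,0.75,0.75,0.75,0.75,0.75,0.75,0.75,0.75,0.75], "travel": [[0,2,0],[0,4,0],[0,8,0],[0,15,0],[0,20,0],[0,25,0],[0,25,0],[0,25,0],[0,20,0],[0,15,0],[0,5,0],[0,0,0]], "twist": [0,0,0,0,0,0,0,0,0,0,0,0]}}

```text
time: 28.23
tcp_pos: [0.595, 0.0884, 0.0564]
tcp_rot: [3.136, 0.192, 0.0]
force: [-0.6, 0.7, 0.8]
gripper_width: 0.066
```

Run:
```python
from h import *
p,R=tool()
shot('top','z_t.png',(90,130,250,320),4); shot('scene','z_s.png',(400,190,560,310),5); shot('scene','z_sf.png');
```

```text
t 28.23 tcp [0.595  0.0884 0.0564] xang 7.02 zdn [ 0. -0. -1.] F [-0.62  0.69  0.8 ] w 0.066 j [-0.05  0.65  1.44 -0.    1.05 -0.17]
```

View pics/z_s.png

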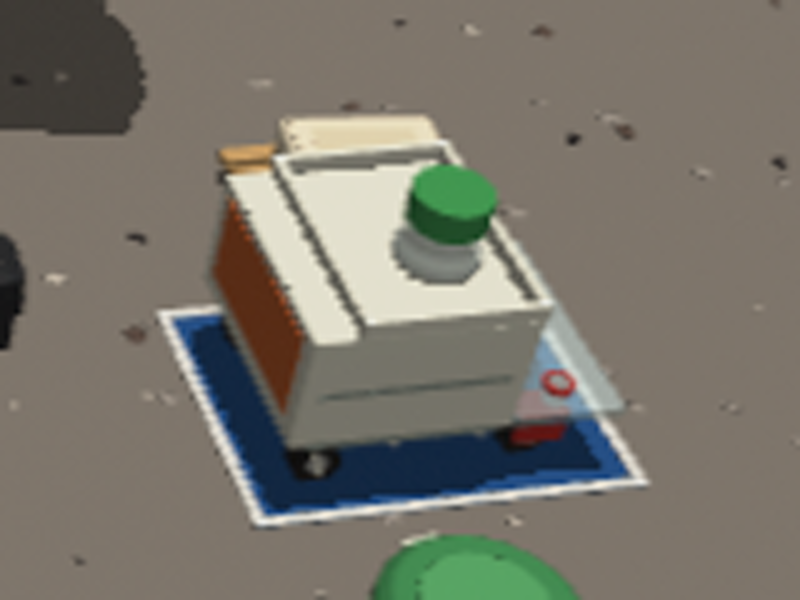

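View pics/z_t.png

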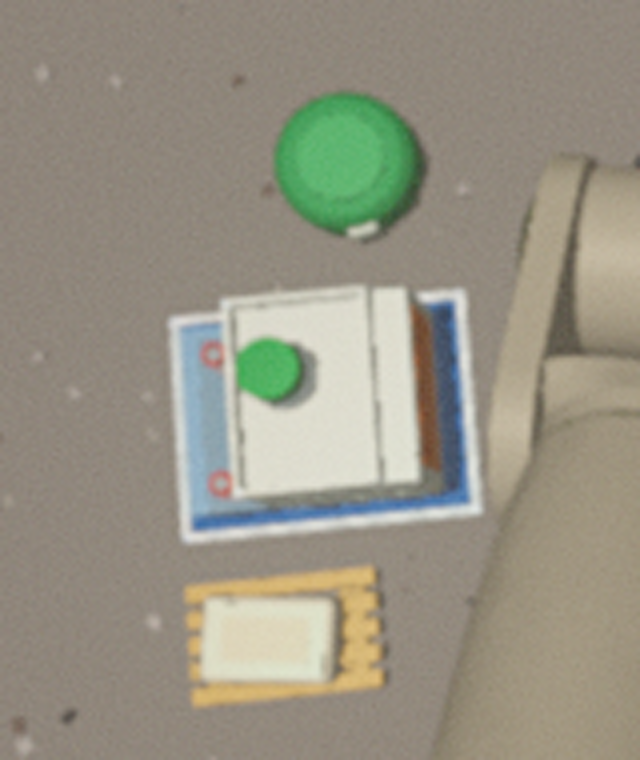

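View pics/z_sf.png

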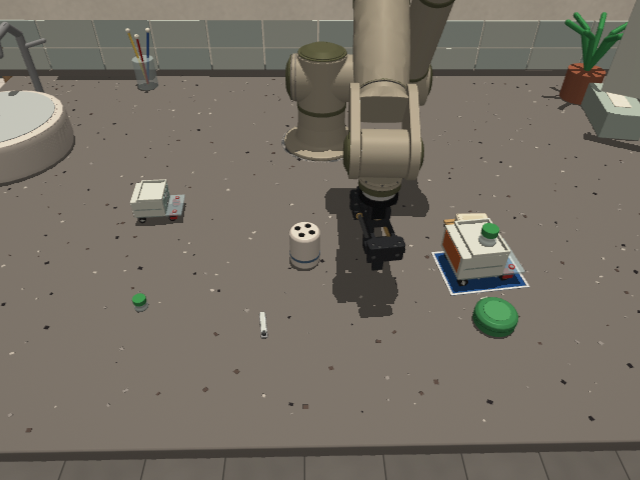

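```bash
python3 - <<'E'
from h import *
t=lambda a,b:(90+a/4,130+b/4); s=lambda a,b:(400+a/5,190+b/5)
KT=[('top',(.035,-.055,.1),t(221,300)),('top',(.035,.055,.1),t(234,497)),('top',(-.065,-.055,.092),t(407,287)),('top',(-.065,.055,.092),t(420,482)),('top',(.062,-.038,.036),t(212,355)),('top',(.062,.038,.036),t(221,484))]
KS=[('scene',(.085,-.055,.035),s(622,407)),('scene',(.062,-.038,.036),s(558,382)),('scene',(-.065,-.055,.03),s(286,446)),('scene',(.035,-.055,.1),s(549,303)),('scene',(-.065,-.055,.092),s(315,343)),('scene',(-.065,.055,.092),s(226,178)),('scene',(.035,.055,.1),s(446,141))]
MT=[('top',(.098,-.068,0),t(169,317)),('top',(.098,.068,0),t(184,543)),('top',(-.078,.068,0),t(482,512)),('top',(-.078,-.068,0),t(465,290))]
MS=[('scene',(.098,-.068,0),s(649,482)),('scene',(-.078,-.068,0),s(254,527)),('scene',(-.078,.068,0),s(157,313))]
for K,M in ((KT,MT),(KS,MS),(KT+KS,MT+MS)):
    p,r=fit(K,(.567,.32,1.69)); m,r2=fit(M,(.567,.32,1.69)); g=m[2]; d=p[:2]-m[:2]
    print(p.round(4),m.round(4),'rel',(d@[np.cos(g),np.sin(g)]).round(4),(d@[-np.sin(g),np.cos(g)]).round(4),'dth',np.degrees(p[2]-g).round(2),abs(r).max().round(1),abs(r2).max().round(1))
# other things unmoved: compare first and last top/scene pictures
import cv2
a=cv2.imread('pics/a_scene.png'); b=cv2.imread('pics/z_sf.png')
for n,(x0,y0,x1,y1) in dict(holder=(280,215,330,272),clip=(252,305,275,342),case=(465,290,525,340),dish=(440,215,470,240),sjar=(128,288,150,312)).items():
    T=a[y0:y1,x0:x1]; S=b[y0-8:y1+8,x0-8:x1+8]; r=cv2.matchTemplate(S,T,cv2.TM_CCOEFF_NORMED); _,v,_,l=cv2.minMaxLoc(r); print(n,v,np.array(l)-8)
E
python3 -c "
import cv2
im=cv2.imread('pics/z_s.png')[330:480,460:660]; cv2.imwrite('pics/z_sz.png',cv2.resize(cv2.convertScaleAbs(im,alpha=1.5,beta=20),None,fx=4,fy=4,interpolation=cv2.INTER_CUBIC))
im=cv2.imread('pics/z_t.png')[300:540,160:300]; cv2.imwrite('pics/z_tz.png',cv2.resize(im,None,fx=2.4,fy=2.4,interpolation=cv2.INTER_CUBIC))"
```

```text
[0.5656 0.3281 1.6918] [0.5682 0.3284 1.6958] rel 0.0001 0.0026 dth -0.23 0.5 0.6
[0.5634 0.329  1.6946] [0.5647 0.33   1.6979] rel -0.0008 0.0014 dth -0.19 1.3 0.6
[0.565  0.3284 1.6944] [0.5673 0.3288 1.6947] rel -0.0002 0.0024 dth -0.02 1.2 1.4
holder 0.9998130798339844 [0 0]
clip 0.9997528195381165 [0 0]
case 0.9990796446800232 [0 0]
dish 0.37407946586608887 [1 8]
sjar 0.9996158480644226 [0 0]
```

View pics/z_sz.png

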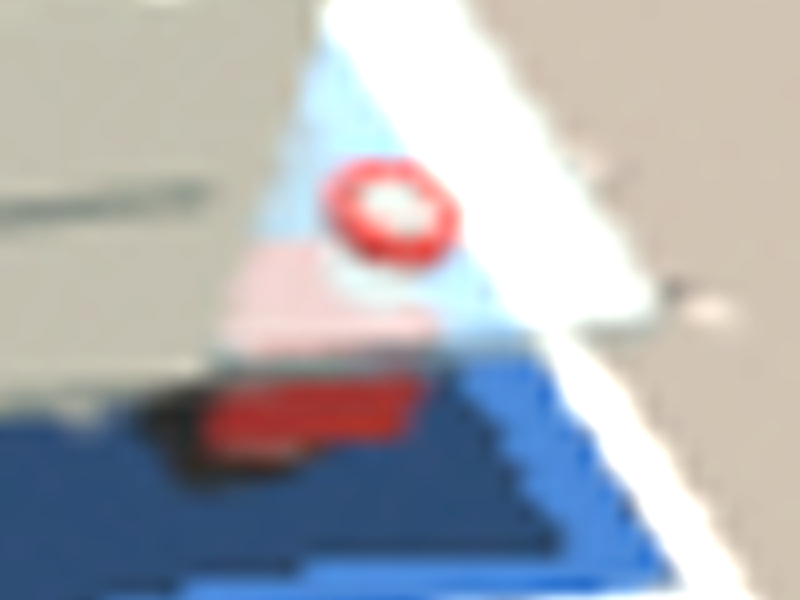

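View pics/z_tz.png

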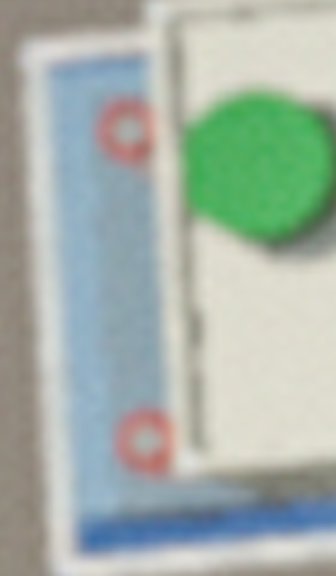

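Emit:
{"op": "drive_tool", "data": {"hand": [0.75,0.75,0.75,0.75,0.75,0.75,0.75,0.75,0.75,0.75,0.75,0.75], "travel": [[0,0,-30],[0,0,-40],[0,0,-40],[0,0,-40],[0,0,-40],[0,0,-20],[0,0,0],[0,-20,0],[0,-40,0],[0,-40,0],[0,-40,0],[0,-40,0]], "twist": [0,0,0,0,0,0,0,0,0,0,0,0]}}

```text
time: 29.38
tcp_pos: [0.5712, 0.2713, 0.2651]
tcp_rot: [3.135, 0.197, -0.003]
force: [0.5, 0.4, 0.1]
gripper_width: 0.0661
```

Emit:
{"op": "drive_tool", "data": {"hand": [0.75,0.75,0.75,0.75,0.75,0.75], "travel": [[0,-40,0],[0,-30,0],[0,-15,0],[0,0,0],[0,0,0],[0,0,0]], "twist": [0,0,0,0,0,0]}}

```text
time: 29.88
tcp_pos: [0.5617, 0.3526, 0.2656]
tcp_rot: [3.135, 0.196, -0.002]
force: [0.5, 0.3, 0.2]
gripper_width: 0.0662
```

Run:
```python
from h import *
tool(); shot('wrist','fin_w.png')
```

```text
t 29.88 tcp [0.5617 0.3526 0.2656] xang 7.15 zdn [-0.001 -0.001 -1.   ] F [0.51 0.29 0.19] w 0.0662 j [ 0.38  0.62  0.93 -0.    1.59  0.26]
```

View pics/fin_w.png

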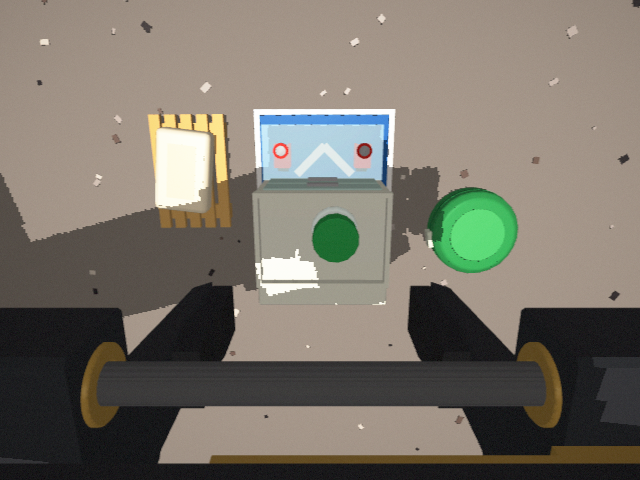

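Run:
```python
import cv2
im=cv2.imread('pics/fin_w.png')[100:200,245:405]; cv2.imwrite('pics/fin_wz.png',cv2.resize(im,None,fx=5,fy=5,interpolation=cv2.INTER_CUBIC))
```

```text
(no output)
```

View pics/fin_wz.png

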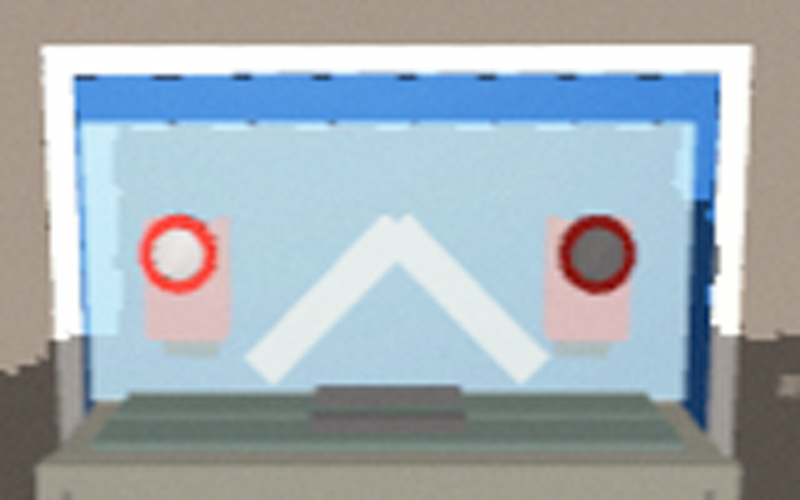

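Both castors trail straight and the caddy sits square on the mat. I take the hand clear and hand in.

Emit:
{"op": "drive_tool", "data": {"hand": [0.75,0.75,0.75,0.75,0.75,0.75,0.75,0.75,0.75,0.75], "travel": [[0,20,0],[0,30,0],[0,35,0],[0,35,0],[0,35,0],[0,30,0],[0,15,0],[0,0,0],[0,0,0],[0,0,0]], "twist": [0,0,0,0,0,0,0,0,0,0]}}

```text
time: 30.77
tcp_pos: [0.5866, 0.155, 0.2664]
tcp_rot: [-3.135, -0.196, -0.0]
force: [-0.3, -0.0, 0.1]
gripper_width: 0.0659
```

Run:
```python
from h import *
tool(); shot('scene','end_s.png'); 
print(env.hand_in())
import cv2
a=cv2.imread('pics/z_sf.png'); b=cv2.imread('pics/end_s.png'); T=a[210:292,430:530]; r=cv2.matchTemplate(b[204:298,424:536],T,cv2.TM_CCOEFF_NORMED); print(cv2.minMaxLoc(r))
```

```text
t 30.77 tcp [0.5866 0.155  0.2664] xang 7.15 zdn [ 0.  0. -1.] F [-0.26 -0.01  0.08] w 0.0659 j [ 0.07  0.48  1.16  0.    1.51 -0.06]
the job is handed in; nothing more can be done
None
(0.2872633635997772, 0.9998358488082886, (0, 12), (6, 6))
```

The caddy is parked square on the blue mat and the job was handed in at about 31 s. I first pushed it about 65 mm straight to bring the castors in line. Then I steered it between the holder and the clipper and round onto the mat.

**Last checks**
- **Parking:** the caddy is within 1 mm lengthwise, 1 to 3 mm left of centre, and within about 0.3° of the chevrons. The top and scene cameras agree to about 1 mm.
- **Castors:** a close wrist view shows both forks trailing straight.
- **Jar:** it is standing.
- **Other things:** the holder, clipper, case and small jar match the first picture with no shift. The dish and soap look unmoved in the top view, but their scene check was blocked by the caddy standing in front of them.
- **Hand:** it is clear of everything, and the wrist force reads about zero.

**What went wrong or disagreed**
- **Finger height:** the fingertips sit about 15 mm above the TCP, not 22 mm ahead of it as described. For most of the route they bore on the top rear edge of the caddy with about 5 to 9 N downward, not squarely on the orange face.
- **Dragged back:** because of that, my first retreat pulled the caddy back about 17 mm. I lowered the hand, pushed it in again on the orange face itself, and it then stayed put.

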